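Pry the retaining clip off the rotation stage spindle

TASK

Take the hooked pick from its holder, lower its hook into the window of the orange retaining clip until the tip rests lightly on the stage's deck, and pry the clip gently out of its groove and off the spindle, never pressing or pulling hard and keeping your fingers off the clip. Leave the clip lying flat on the deck, some 30 mm from the spindle, and stand the pick back in the pocket of its holder, leaving everything else alone.

Things in the scene. Friction and masses are not known exactly. Their poses are not given: they have to be found in the camera images.
- stage: Rotation stage, fixed to the table: block 170 x 150 mm, its pale soft-coated deck (it marks if pressed with more than 8 N: touch it with 1 to 4 N) 40 mm above the table, with a rim 6 mm high and 5 mm wide all round; origin at the centre of its underside, z up. A brass nut (18 mm across) lies loose on the deck at (60, 50) mm.
- spindle (a point): Point on the spindle's axis at deck level, at (28, 0, 40) mm in the stage's frame, axes as the stage's. The spindle is fixed and stands up from the deck: neck (the groove) 14 mm in diameter from 0 to 5.5 mm above the deck, then a brass head 18 mm in diameter from 5.5 to 13.5 mm.
- clip: Orange sprung E-clip of 4 mm round wire (50 g), flat on the deck round the neck, under the head's edge. Origin: centre of the ring, on its underside (on the spindle's axis while seated); z up; +x points to its closed back, the way it must be drawn off. Ring radius 20 mm to the wire's centre. Two stubs 51 degrees either side of +x and two sprung jaw ends 135 degrees either side grip the neck.
- window (a point): Middle of the clip's window, at (13, 0, 2) mm in the clip's frame: the open space between the spindle's head (radius 9 mm) and the inside of the clip's back (17 mm from the clip's centre), about 13 mm wide. The hook's tip goes down here to the deck; higher up it can ride over the wire, and if it lands on the wire or the head it stops 4 or 13.5 mm above the deck.
- pick: Hooked pick (about 90 g): red handle 22 mm (x) x 16 mm (y) x 50 mm tall, black band near its top, 4 mm round steel shank below. Origin: centre of the handle's underside, z up. The shank goes down 23 mm or more, then 20 mm along the pick's +x, then down 11 mm to the rounded tip: tip at (20, 0, -36 to -42) mm. Grip the handle's flat sides, closing along its y (16 mm) or x (22 mm).
- handle_top (a point): Centre of the top of the pick's handle, at (0, 0, 50) mm in the pick's frame. The pick's shank can be drawn out of the handle by 0 to 6 mm; it sits stiffly (40 N) wherever it was last left, and this is not measured: find the deck by touch.
- holder: Pick holder, fixed: grey block 90 x 60 mm, 50 mm high, with a through slot 10 mm wide, 50 mm long along its x. On it white walls 10 mm high round a pocket 27 mm (x) x 20 mm (y); the handle's foot stands in it with some 2 mm of play, the hook hanging in the slot towards the holder's +x. Origin: centre of its underside, z up.
- seat (a point): Centre of the pocket's floor, at (0, 0, 50) mm in the holder's frame: the pick's origin is here when the pick stands home.
- nut: Brass nut, 18 mm across, 8 mm high, loose on the stage's deck; bystander. Origin at the centre of its underside.
- lens_mount: Small white ring lens mount on a black foot, 52 mm tall; bystander. Origin at the centre of its underside.
- lens_cap: Black lens cap, 34 mm across, 12 mm high; bystander. Origin at the centre of its underside.
- meter: Black handheld meter, 90 x 160 x 40 mm; bystander. Origin at the centre of its underside.
- sample_box: Orange sample box with a clear lid, 92 x 122 x 44 mm; bystander. Origin at the centre of its underside.
- clip_back (a point): Middle of the clip's back, on the wire's centre line, at (19, 0, 2) mm in the clip's frame. Pulled slowly towards the clip's +x here, the jaws spread: the pull rises to about 8 to 16 N after 4 mm of travel (over 20 N bends the clip), falls off, and after 8 to 9 mm the clip jumps free, some 4 mm ahead. It then slides freely and is clear of the spindle 22 mm from its seat.
- driver: Blue screwdriver, 160 mm, lying at the far side of the table; bystander. Origin near its middle, on the table.
- fluid: White bottle with a blue cap, 44 mm across, 90 mm tall, left of the work; bystander. Origin at the centre of its underside.
- post: Steel post on a round foot 40 mm across, 70 mm tall, right of the work; bystander. Origin at the centre of its underside.

How it is judged (in metres and radians):
On the way, in this order (a step that is already met when the one before it is completed fails the run):
1. the pick is lifted clear of its holder (z of pick in the frame of holder above 0.1 m), for 0.1 s.
2. the hook's tip rests on the deck (0.5 N or more) in the window of the seated clip (contact force between pick and stage above 0.5 N and x of pick in the frame of clip between 0.028 and 0.04 m and y of pick in the frame of clip between -0.009 and 0.009 m and z of pick in the frame of clip below 0.045 m and horizontal distance between clip and spindle below 0.003 m), for 0.3 s.
3. the hook has drawn the clip 25 mm off the spindle (horizontal distance between clip and spindle above 0.025 m and x of pick in the frame of clip between 0.026 and 0.042 m and z of pick in the frame of clip below 0.046 m).
At the end, for the whole second after the job is handed in: The clip lies flat (within 6 degrees) and still on the stage's deck, its centre more than 25 mm from the spindle's axis; the pick stands at rest in the holder's pocket, upright within 7 degrees, its foot within 5 mm of the pocket's centre and within 3 mm of its floor (horizontal distance between clip and spindle above 0.025 m and z of clip in the frame of stage between 0.038 and 0.043 m and angle between clip's own z axis and vertical below 0.1 rad and linear speed of each of clip, pick below 0.01 m/s and horizontal distance between pick and seat below 0.005 m and z of pick in the frame of seat below 0.003 m and angle between pick's own z axis and vertical below 0.12 rad); the robot touches nothing.
It fails at once if the pick presses on the stage (deck or spindle) with more than 8 N (contact force between pick and stage above 8 N).
It fails at once if the pick loads the clip with more than 20 N (contact force between pick and clip above 20 N).
It fails at once if the fingers or arm touch the clip, or push on the stage with more than 3 N (contact force between the fingers and clip above 0.3 N or contact force between any of the fingers, the arm and stage above 3 N).
It fails at once if the clip is flung (faster than 0.4 m/s) (linear speed of clip above 0.4 m/s).
It fails at once if a bystander is moved by more than 15 mm (distance of any of nut, lens_mount, lens_cap, meter, sample_box, driver, fluid, post from where it was at the start of the episode above 0.015 m).
It also fails if it takes over 72 s, if anything falls off the work surface, if the arm or the gripper's body presses on something with over 40 N, if the wrist force passes 120 N, or if a joint passes its speed limit or range.

ROBOT

A 6-joint arm with a two-finger parallel gripper is mounted at the origin on the work surface. World frame = base frame: x ahead of the robot, y to its left, z up, the work surface at z = 0. Lengths are in m, angles in degrees, forces in N, time in s.
With the tool pointing down it reaches from about 0.4 to 0.825 m from the base axis. Payload 7 kg.
Tool frame: the origin (TCP) lies between the finger pads; the fingertips stand 19 mm ahead of it and the grasp point (between the pads) is the TCP; x points along the fingers, y is the direction in which the jaws open and shut, and the axes are right-handed (so a half turn about x gives the same grasp; the last joint's range is limited). The gripper opens to 88 mm and grips with 3 to 60 N. Pads are 19 mm wide; open, the fingers measure 130 mm over their backs; the gripper's body (78 mm by 193 mm) begins 47 mm behind the grasp point.
Start: joints at [85.491, 20.546, 0.682, 0, -70.136, -16.507], TCP at [0.242, 0.63, 0.246] pointing down, gripper open.
Joint ranges: [-176.03, 176.03], [-82.01, 121.73], [-58.28, 71.71], [-173.87, 95.51], [-174.79, -0.11], [-173.66, 173.66]. Speed limits (degrees/s): [136.94, 136.94, 172.46, 180, 180, 180].

INTERFACE

Orientations are given as [roll, pitch, yaw] about the fixed x, y, z axes, in that order (R = Rz(yaw) Ry(pitch) Rx(roll)).
In Python, from plant import * gives the robot as it stands.
- The arm moves only by the tool step_arm, never from a script. Its argument "steps" is a list of rows, each a list of 2 entries, a list of its own where there are three numbers: the shift along the tool's x, y, z in units of 0.02 m (1.0 is 0.02 m), then the turn about the tool's x in units of 6 degrees (1.0 is 6 degrees). A call has 1 to 20 rows; each row shifts and turns the commanded pose from where the row before left it, along the tool's axes as they then stand; what a row does not reach is not made up. A row lasts 1/12 s, in which the tool goes at most 41.7 mm and 7.16 degrees, less where a joint would pass 70% of its speed; a pose out of reach is approached as far as the arm can. A call with a number of a shift or a turn outside -1 to 1 is refused whole. A call with a gripper value outside its range is refused whole. "fingers" is the closure, from 0 (fully open) to 1 (shut), set as the call begins (left out, the last holds). The fingers move at their own pace and stop on an object; "grip_force" is the grip in N (left out, the last holds). Time passes only in rows, so rows that do not move let the fingers close. It gives the time, the measured TCP pose, the force and the opening at its end, in the units of the state.
- get_state(): the state, without advancing time (a new reading comes with each control period).
- capture(name): name is "side" or "top"; returns the picture (420x560x3 uint8, blue, green, red); there is no depth.
- camera_model(name): a dict with "intrinsics" (3x3 intrinsics, pixels), "dist_coeffs" ([k1, k2, p1, p2, k3] as OpenCV has them; the pictures are not rectified), "rvec" (rotation vector, rad) and "tvec" (3), from world to camera coordinates, as OpenCV has them. Camera axes: x right, y down, z forward; pixel columns grow to the right and rows downward; lengths in m; the calibration is good to about 2 mm. A picture is of the moment at which its call begins. camera_model takes no time and is no camera call.
- close_job(): hands the job in, once; it reports no verdict.
The state is a dict: "time_s": time; "joints": joint angles; "qd": joint speeds; "joint_torque": joint torques, N m; "tcp_pos": TCP position; "eef_rot": TCP orientation; "contact_force": force on the tool from outside, world axes, zero at the start; "moment": the same for the moment, N m; "gripper_width": finger opening in m.
Only numpy, scipy, OpenCV 4.12 (cv2) and the standard library are available. Lean on these libraries where they do the work, as an engineer would, in place of code of your own. Each camera call takes 0.05 s, during which the arm holds its last target.

## Working session

There is one attempt and no reset: what is moved stays moved. The work goes in short steps, Python scripts to look and compute and a tool call to move; the robot and the scene stay as the last step left them, time stands still between calls to the robot, and variables do not carry over. Pictures are saved under pics/ and viewed, and the job is handed in when it is done.

Besides the shell and the picture viewer there is one more tool, called after ">>>" as a command line: name --argument value ..., lists and objects as JSON in quotes. step_arm: Moves the arm, as the interface text tells. Its arguments: {"type":"object","properties":{"steps":{"type":"array","items":{"type":"array"}},"fingers":{"type":"number"},"grip_force":{"type":"number"}},"required":["steps"]}

```bash
ls; mkdir -p pics; python3 - <<'E'
from plant import *
import cv2
s=get_state(); print(s)
for n in("side","top"):
    cv2.imwrite(f"pics/{n}0.png",capture(n)); print(camera_model(n))
E
```

```text
pics
{'time_s': 0.0, 'joints': array([ 8.54891206e+01,  2.05937235e+01,  6.32804345e-01, -1.99875078e-02,
       -7.01379993e+01, -1.65068054e+01]), 'qd': array([-0.00543006, -0.02498572,  0.03298966,  0.10518138,  0.03921242,
       -0.01733316]), 'joint_torque': array([-2.32460166e-03, -5.82707226e+01,  2.93048573e+01,  6.99697763e+00,
        6.84289495e-03, -1.66046525e-04]), 'tcp_pos': array([0.24195138, 0.62963435, 0.24458991]), 'eef_rot': array([  95.75327841,   89.89931222, -105.27121347]), 'contact_force': array([ 0.87827016,  0.71751214, -0.62258674]), 'moment': array([-0.02460165,  0.00418435,  0.00332202]), 'gripper_width': 0.08775048511531279}
{'intrinsics': array([[418.53855276,   0.        , 277.81822343],
       [  0.        , 418.53855276, 214.12042168],
       [  0.        ,   0.        ,   1.        ]]), 'dist_coeffs': array([0.02910832, 0.        , 0.        , 0.        , 0.        ]), 'rvec': array([ 2.0729128 , -0.4331383 ,  0.24780653]), 'tvec': array([-0.49155579,  0.21087879,  0.97532542])}
{'intrinsics': array([[473.9017701 ,   0.        , 275.88161254],
       [  0.        , 473.9017701 , 211.86774245],
       [  0.        ,   0.        ,   1.        ]]), 'dist_coeffs': array([0.02535921, 0.        , 0.        , 0.        , 0.        ]), 'rvec': array([ 2.12395918, -2.18675461,  0.10324797]), 'tvec': array([0.04556606, 0.55407695, 1.5886237 ])}
```

View pics/side0.png

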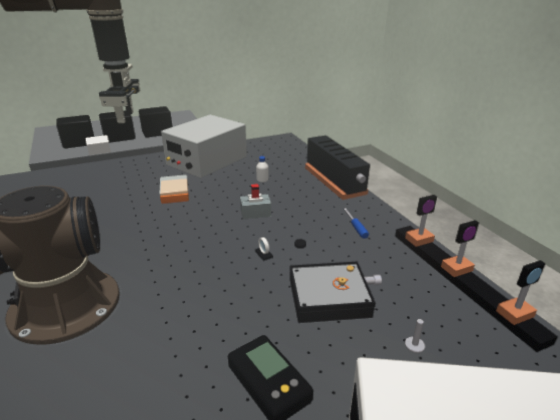

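View pics/top0.png

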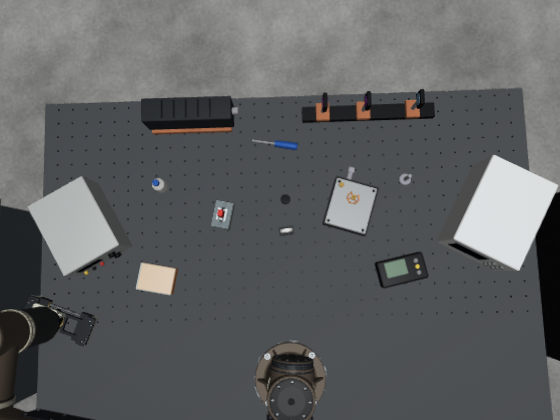

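```bash
cat > h.py <<'E'
import numpy as np, cv2
from plant import *
def cam(n):
    m=camera_model(n); R=cv2.Rodrigues(m["rvec"])[0]; return m,R,np.array(m["tvec"]).ravel()
def ray(n,uv):
    m,R,t=cam(n); p=cv2.undistortPoints(np.array([[uv]],float),m["intrinsics"],m["dist_coeffs"])[0,0]
    return -R.T@t, R.T@np.array([p[0],p[1],1.])
def onz(n,uv,z):
    c,d=ray(n,uv); return c+d*(z-c[2])/d[2]
def proj(n,P):
    m=camera_model(n); return cv2.projectPoints(np.array(P,float).reshape(-1,1,3),m["rvec"],m["tvec"],m["intrinsics"],m["dist_coeffs"])[0].reshape(-1,2)
def tri(a,b):
    c1,d1=ray("side",a);c2,d2=ray("top",b)
    A=np.stack([d1,-d2],1);s=np.linalg.lstsq(A,c2-c1,rcond=None)[0]
    p,q=c1+s[0]*d1,c2+s[1]*d2
    return (p+q)/2,np.linalg.norm(p-q)
def crop(img,x0,y0,w,h,f,name):
    cv2.imwrite(name,cv2.resize(img[y0:y0+h,x0:x0+w],None,fx=f,fy=f,interpolation=cv2.INTER_CUBIC))
E
python3 - <<'E'
from h import *
t=cv2.imread("pics/top0.png");s=cv2.imread("pics/side0.png")
a=lambda im,x,y,w,h:cv2.resize(im[y:y+h,x:x+w],(400,300),interpolation=cv2.INTER_CUBIC)
o=np.vstack([np.hstack([a(t,310,165,80,60+0),a(t,200,190,48,36)]),np.hstack([a(s,280,245,112,84),a(s,230,175,56,42)])])
cv2.imwrite("pics/c0.png",o)
E
```

```text
(no output)
```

View pics/c0.png

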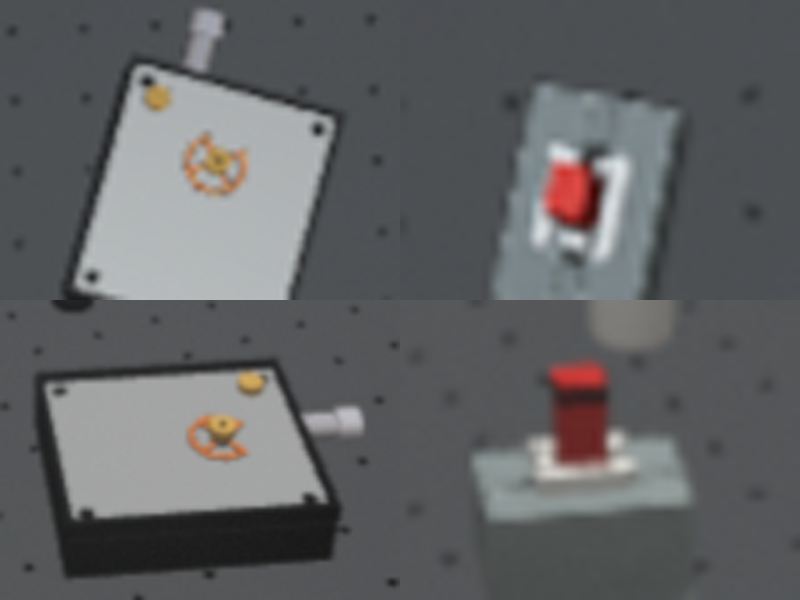

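```bash
python3 - <<'E'
from h import *
for n in("side","top"):
    m,R,t=cam(n); print(n,-R.T@t)
t=cv2.imread("pics/top0.png");s=cv2.imread("pics/side0.png")
a=lambda im,x,y,w,h,W,H:cv2.resize(im[y:y+h,x:x+w],(W,H),interpolation=cv2.INTER_CUBIC)
o=np.hstack([a(t,340,184,26,26,400,400),a(s,327,268,30,30,400,400)])
cv2.imwrite("pics/c1.png",o)
# deck masks
for n,im,box in(("top",t,(315,170,75,75)),("side",s,(285,255,95,70))):
    x,y,w,h=box; sub=im[y:y+h,x:x+w]; hsv=cv2.cvtColor(sub,cv2.COLOR_BGR2HSV)
    mk=((hsv[...,2]>120)).astype(np.uint8)
    mk=cv2.morphologyEx(mk,cv2.MORPH_OPEN,np.ones((3,3),np.uint8))
    c=max(cv2.findContours(mk,0,2)[0],key=cv2.contourArea)
    hull=cv2.convexHull(c); q=cv2.approxPolyDP(hull,4,True)[:,0]+[x,y]
    print(n,cv2.contourArea(hull),q.tolist())
    for p in q: print(p,onz(n,p,.04)[:2].round(4))
    if n=="top":
        W=np.array([onz("top",p,.04)[:2] for p in (hull[:,0]+[x,y])],np.float32); print(cv2.minAreaRect(W))
    else:
        W=np.array([onz("side",p,.04)[:2] for p in (hull[:,0]+[x,y])],np.float32); print(cv2.minAreaRect(W))
    O=((hsv[...,0]<14)&(hsv[...,1]>110)&(hsv[...,2]>120))
    ys,xs=np.nonzero(O); print("orange",len(xs),xs.mean()+x,ys.mean()+y)
E
```

```text
side [ 0.15676376 -0.86564849  0.6807602 ]
top [0.3729517  0.00492132 1.64124514]
top 1894.0 [[341, 179], [375, 192], [361, 232], [326, 218]]
[341 179] [ 0.6605 -0.1963]
[375 192] [ 0.612  -0.3095]
[361 232] [ 0.4773 -0.2556]
[326 218] [ 0.5282 -0.1399]
((0.5694290399551392, -0.2249351441860199), (0.14117777347564697, 0.16044841706752777), 72.21798706054688)
orange 8 351.875 199.0
side 2492.5 [[369, 296], [355, 302], [300, 303], [294, 272], [353, 265]]
[369 296] [ 0.6327 -0.2918]
[355 302] [ 0.5932 -0.2959]
[300 303] [ 0.4803 -0.2504]
[294 272] [ 0.5149 -0.1474]
[353 265] [ 0.6611 -0.1809]
((0.5725798010826111, -0.21944820880889893), (0.13292816281318665, 0.1593082994222641), 72.17256164550781)
orange 39 339.15384615384613 284.87179487179486
```

View pics/c1.png

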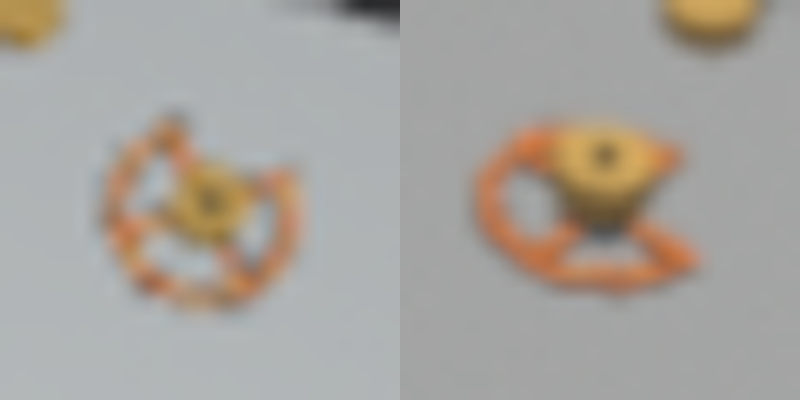

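```bash
python3 - <<'E'
from h import *
t=cv2.imread("pics/top0.png");s=cv2.imread("pics/side0.png")
a=lambda im,x,y,w,h,W,H:cv2.resize(im[y:y+h,x:x+w],(W,H),interpolation=cv2.INTER_CUBIC)
o=np.hstack([a(t,207,198,30,35,400,467),a(s,238,180,36,42,400,467)])
cv2.imwrite("pics/c2.png",o)
# holder
for n,im,box in(("top",t,(205,195,35,40)),("side",s,(236,192,40,30))):
    x,y,w,h=box; sub=im[y:y+h,x:x+w]; hsv=cv2.cvtColor(sub,cv2.COLOR_BGR2HSV).astype(int)
    print(n); print(hsv[::4,::4,2])
    R=((hsv[...,0]<8)|(hsv[...,0]>172))&(hsv[...,1]>130)
    ys,xs=np.nonzero(R); print("red",len(xs),xs.mean()+x,ys.mean()+y, xs.min()+x,xs.max()+x,ys.min()+y,ys.max()+y)
    print(np.where(R,hsv[...,2],0)[ys.min():ys.max()+1,xs.min():xs.max()+1])
E
```

```text
top
[[ 83  83  83  83  83  83  83  83  83]
 [ 83  83  83  79  83  83  83  83  83]
 [ 83  83  73 142 143 121 138 101  83]
 [ 83  83  83 151 128 131 140  55  83]
 [ 83  82  84 156 216 195 141  69  83]
 [ 83  83 126 173 164 217 139  79  82]
 [ 82  83 142 162 186 175 132  83  83]
 [ 83  82 139 139 117 138  98  83  83]
 [ 83  82  74  88 113 139  54  83  82]
 [ 82  83  70  83  82  83  81  83  83]]
red 36 220.5 213.11111111111111 218 223 210 216
[[  0 209 207 195 131   0]
 [  0 211 213 216 149   0]
 [201 213 215 216 142  66]
 [208 214 214 211 136  65]
 [212 214 215 192 119  73]
 [156 170 199 164  91  75]
 [  0 109 131 109  75   0]]
side
[[ 88  88  88  88 100 105  94  89  88  88]
 [ 89 107 123 144 112 107 156 157 125  87]
 [ 89  98 144 110 136 130 127 146 152  88]
 [ 88  80 151 147 135 132 113  89  87  88]
 [ 89  81  81  82  81  81  82  82  80  88]
 [ 81  88  79  79  80  80  79  79  81  71]
 [ 88  89  78  78  78  78  80  79  82  89]
 [ 88  89  88  88  87  88  88  89  88  88]]
red 27 254.77777777777777 193.88888888888889 252 257 192 196
[[100 104 105 105 105 105]
 [100 103 105 105 104 104]
 [  0 104 104 104 105 104]
 [  0 105 104 104 104 104]
 [  0 106 105 106 107 109]]
```

View pics/c2.png

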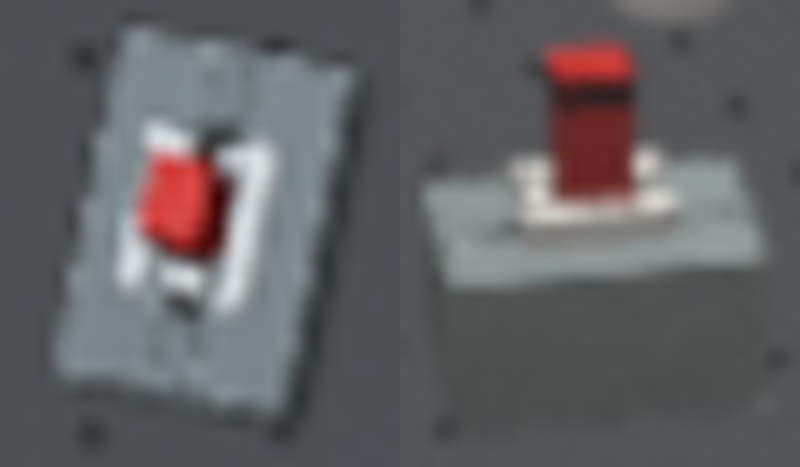

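```bash
python3 - <<'E'
from h import *
t=cv2.imread("pics/top0.png");s=cv2.imread("pics/side0.png")
def up(im,x,y,w,h,f=8): return cv2.resize(im[y:y+h,x:x+w],None,fx=f,fy=f,interpolation=cv2.INTER_CUBIC)
def px(c,x,y,f=8): return (c+.5)/f-.5+np.array([x,y])
U=up(t,205,195,35,40); hsv=cv2.cvtColor(U,cv2.COLOR_BGR2HSV)
red=((hsv[...,0]<8)|(hsv[...,0]>172))&(hsv[...,1]>130)&(hsv[...,2]>170)
ys,xs=np.nonzero(red); pt=px(np.array([xs.mean(),ys.mean()]),205,195)
U2=up(s,238,180,36,42); h2=cv2.cvtColor(U2,cv2.COLOR_BGR2HSV)
r2=((h2[...,0]<8)|(h2[...,0]>172))&(h2[...,1]>130)&(h2[...,2]>150)
ys,xs=np.nonzero(r2); ps=px(np.array([xs.mean(),ys.mean()]),238,180)
print("handle top px",pt,ps); print("top z.1",onz("top",pt,.1),"side z.1",onz("side",ps,.1)); print(tri(ps,pt))
# top face rect
c=np.argwhere(red)[:,::-1].astype(float)
W=np.array([onz("top",px(q,205,195),.1)[:2] for q in c[::7]],np.float32); print("hrect",cv2.minAreaRect(W))
# holder top block : V>105 & not shadows
m=(hsv[...,2]>112).astype(np.uint8)
k=max(cv2.findContours(m,0,2)[0],key=cv2.contourArea); hull=cv2.convexHull(k)[:,0]
W=np.array([onz("top",px(q.astype(float),205,195),.05)[:2] for q in hull],np.float32); print("block",cv2.minAreaRect(W))
# white walls
w=((hsv[...,2]>185)&(hsv[...,1]<60)).astype(np.uint8)
h=np.argwhere(w)[:,::-1]; h=cv2.convexHull(h.astype(np.int32))[:,0]
W=np.array([onz("top",px(q.astype(float),205,195),.06)[:2] for q in h],np.float32); print("walls",cv2.minAreaRect(W))
w=((h2[...,2]>175)&(h2[...,1]<60)).astype(np.uint8)
w[:100]=0
h=np.argwhere(w)[:,::-1]; h=cv2.convexHull(h.astype(np.int32))[:,0]
W=np.array([onz("side",px(q.astype(float),238,180),.06)[:2] for q in h],np.float32); print("walls side",cv2.minAreaRect(W))
m=(h2[...,2]>118).astype(np.uint8)
k=max(cv2.findContours(m,0,2)[0],key=cv2.contourArea); hull=cv2.convexHull(k)[:,0]
hull=hull[px(hull.astype(float),238,180)[:,1]>193]
W=np.array([onz("side",px(q.astype(float),238,180),.05)[:2] for q in hull],np.float32); print("block side",cv2.minAreaRect(W))
E
```

```text
handle top px [219.61930977 212.38059771] [254.59683014 185.07063397]
top z.1 [0.55129456 0.21284652 0.1       ] side z.1 [0.55306729 0.21561326 0.1       ]
(array([0.5514876 , 0.21249101, 0.10171773]), np.float64(0.000819833986171072))
hrect ((0.5512822270393372, 0.21283744275569916), (0.013305333442986012, 0.018527666106820107), 73.93285369873047)
block ((0.551673173904419, 0.21296720206737518), (0.06075933203101158, 0.09074421972036362), 77.89167022705078)
walls ((0.5513688921928406, 0.21330423653125763), (0.03285235911607742, 0.04166530817747116), 76.48567199707031)
walls side ((0.5539498329162598, 0.21596179902553558), (0.034629933536052704, 0.04222308471798897), 77.26979064941406)
block side ((0.5537024736404419, 0.22072972357273102), (0.07485619187355042, 0.09035448729991913), 77.04566192626953)
```

```bash
cat >> h.py <<'E'
from scipy.spatial.transform import Rotation as Ro
def toolR(s): return Ro.from_euler("xyz",s["eef_rot"],degrees=True).as_matrix()
def plan(target,yawy=None,s=None):
    """print shift in tool axes (mm) and turn (deg) so tool y points to world yaw yawy; turn is done after shift"""
    s=s or get_state(); R=toolR(s); d=R.T@(np.array(target)-s["tcp_pos"])
    y=R[:,1]; cur=np.degrees(np.arctan2(y[1],y[0]))
    print("t",round(s["time_s"],2),"tcp",s["tcp_pos"].round(4),"F",s["contact_force"].round(2),"w",round(s["gripper_width"],4),"j6",s["joints"].round(1)[5],"yaw tool y",round(cur,2))
    print("shift tool mm",(d*1000).round(1),"units",(d/.02).round(2))
    if yawy is not None: print("turn about x (deg) for yaw:",round(-((yawy-cur+180)%360-180),2),"alt",round(-((yawy+180-cur+180)%360-180),2))
E
python3 - <<'E'
from h import *
s=get_state();print(toolR(s).round(3));plan([.5514,.2128,.2],-12.5)
E
```

```text
[[-0.    -0.359 -0.933]
 [-0.001 -0.933  0.359]
 [-1.     0.002 -0.   ]]
t 0.1 tcp [0.242  0.6297 0.2447] F [-0.15  0.45 -0.4 ] w 0.0876 j6 -16.5 yaw tool y -111.02
shift tool mm [  45.2  278.1 -438.4] units [  2.26  13.9  -21.92]
turn about x (deg) for yaw: -98.52 alt 81.48
```

>>> step_arm --steps '[[[0.05,0.63,-1.0],0],[[0.05,0.63,-1.0],0],[[0.05,0.63,-1.0],0],[[0.05,0.63,-1.0],0],[[0.05,0.63,-1.0],0],[[0.05,0.63,-1.0],0],[[0.05,0.63,-1.0],0],[[0.05,0.63,-1.0],0],[[0.05,0.63,-1.0],0],[[0.05,0.63,-1.0],0],[[0.05,0.63,-1.0],0],[[0.05,0.63,-1.0],0],[[0.05,0.63,-1.0],0],[[0.05,0.63,-1.0],0],[[0.05,0.63,-1.0],0],[[0.05,0.63,-1.0],0],[[0.05,0.63,-1.0],0],[[0.05,0.63,-1.0],0],[[0.05,0.63,-1.0],0],[[0.05,0.63,-1.0],0]]' --fingers 0.0

```text
time_s: 1.77
tcp_pos: [0.5255, 0.2502, 0.2252]
eef_rot: [53.7, 90.0, -147.3]
contact_force: [0.2, -0.1, 0.9]
gripper_width: 0.0875
```

>>> step_arm --steps '[[[0.05,0.63,-0.95],0],[[0.05,0.63,-0.95],0],[[0,0,0],1],[[0,0,0],1],[[0,0,0],1],[[0,0,0],1],[[0,0,0],1],[[0,0,0],1],[[0,0,0],1],[[0,0,0],1],[[0,0,0],1],[[0,0,0],1],[[0,0,0],1],[[0,0,0],1],[[0,0,0],1],[[0,0,0],0.58],[[0,0,0],0],[[0,0,0],0]]'

```text
time_s: 3.27
tcp_pos: [0.5514, 0.2141, 0.2233]
eef_rot: [132.8, 90.0, -149.6]
contact_force: [-0.0, 0.5, 0.0]
gripper_width: 0.0878
```

```bash
python3 - <<'E'
from h import *
plan([.5514,.2128,.13],-12.5)
cv2.imwrite("pics/s1.png",capture("side"))
E
```

```text
t 3.27 tcp [0.5514 0.2141 0.2233] F [-0.02  0.51  0.  ] w 0.0878 j6 -52.5 yaw tool y 167.63
shift tool mm [93.3 -0.3 -1.3] units [ 4.66 -0.02 -0.06]
turn about x (deg) for yaw: -179.87 alt 0.13
```

View pics/s1.png

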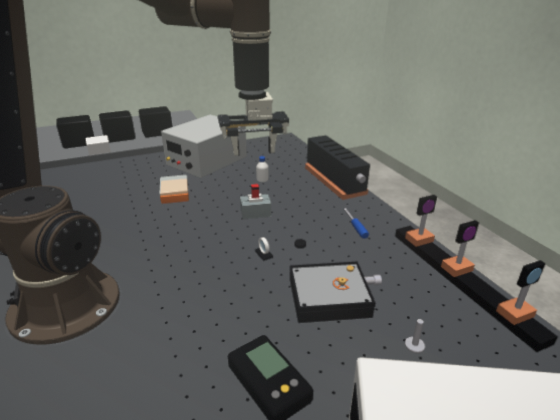

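>>> step_arm --steps '[[[1,0,-0.06],0],[[1,0,0],0],[[1,0,0],0],[[1,0,0],0],[[1,0,0],0],[[0.6,0,0],0],[[0.6,0,0],0],[[0.4,0,0],0],[[0.4,0,0],0],[[0,0,0],0],[[0,0,0],0]]'

```text
time_s: 4.23
tcp_pos: [0.5513, 0.213, 0.0835]
eef_rot: [158.0, 90.0, -124.5]
contact_force: [-0.2, -0.6, -0.1]
gripper_width: 0.0879
```

```bash
python3 - <<'E'
from h import *
plan([.5514,.2128,.083],-12.5)
t=capture("top");s=capture("side")
a=lambda im,x,y,w,h,W,H:cv2.resize(im[y:y+h,x:x+w],(W,H),interpolation=cv2.INTER_CUBIC)
cv2.imwrite("pics/c3.png",np.hstack([a(t,182,175,80,90,400,450),a(s,215,150,80,90,400,450)]))
E
```

```text
t 4.23 tcp [0.5513 0.213  0.0835] F [-0.19 -0.58 -0.07] w 0.0879 j6 -52.5 yaw tool y 167.54
shift tool mm [ 0.5 -0.1 -0.2] units [ 0.03 -0.01 -0.01]
turn about x (deg) for yaw: -179.96 alt 0.04
```

View pics/c3.png

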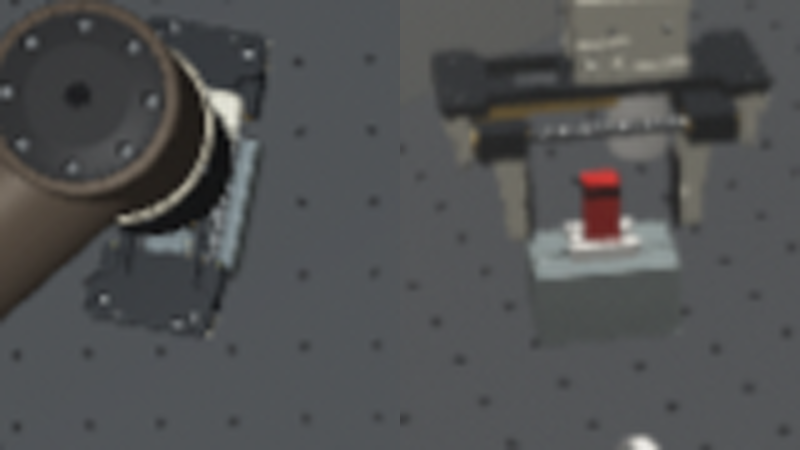

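>>> step_arm --steps '[[[0,0,0],0],[[0,0,0],0],[[0,0,0],0],[[0,0,0],0],[[0,0,0],0],[[0,0,0],0],[[0,0,0],0],[[0,0,0],0]]' --fingers 1.0 --grip_force 45

```text
time_s: 5.0
tcp_pos: [0.5513, 0.2131, 0.0836]
eef_rot: [-174.4, 90.0, -96.9]
contact_force: [-0.4, 1.2, -0.5]
gripper_width: 0.0398
```

>>> step_arm --steps '[[[0,0,0],0],[[0,0,0],0],[[0,0,0],0],[[0,0,0],0],[[0,0,0],0],[[0,0,0],0],[[0,0,0],0]]'

```text
time_s: 5.58
tcp_pos: [0.5513, 0.2131, 0.0836]
eef_rot: [-54.4, 90.0, 23.1]
contact_force: [-0.5, -0.5, 0.2]
gripper_width: 0.0217
```

>>> step_arm --steps '[[[0,0,0],0],[[-0.3,0,0],0],[[-0.5,0,0],0],[[-0.7,0,0],0],[[-0.8,0,0],0],[[-0.8,0,0],0],[[-0.8,0,0],0],[[-0.8,0,0],0],[[-0.8,0,0],0],[[-0.5,0,0],0],[[0,0,0],0],[[0,0,0],0],[[0,0,0],0]]'

```text
time_s: 6.67
tcp_pos: [0.5507, 0.2128, 0.2028]
eef_rot: [123.2, 89.9, -159.3]
contact_force: [-0.8, -0.2, -1.0]
gripper_width: 0.0215
```

```bash
python3 - <<'E'
from h import *
plan([.5514,.2128,.083],-12.5)
t=capture("top");s=capture("side")
cv2.imwrite("pics/s4raw.png",s)
a=lambda im,x,y,w,h,W,H:cv2.resize(im[y:y+h,x:x+w],(W,H),interpolation=cv2.INTER_CUBIC)
cv2.imwrite("pics/c4.png",np.hstack([a(t,182,175,80,90,400,450),a(s,225,130,60,68,400,450)]))
E
```

```text
t 6.67 tcp [0.5507 0.2128 0.2028] F [-0.79 -0.2  -0.99] w 0.0215 j6 -52.6 yaw tool y 167.49
shift tool mm [119.8  -0.8   0.2] units [ 5.99 -0.04  0.01]
turn about x (deg) for yaw: 179.99 alt -0.01
```

View pics/c4.png

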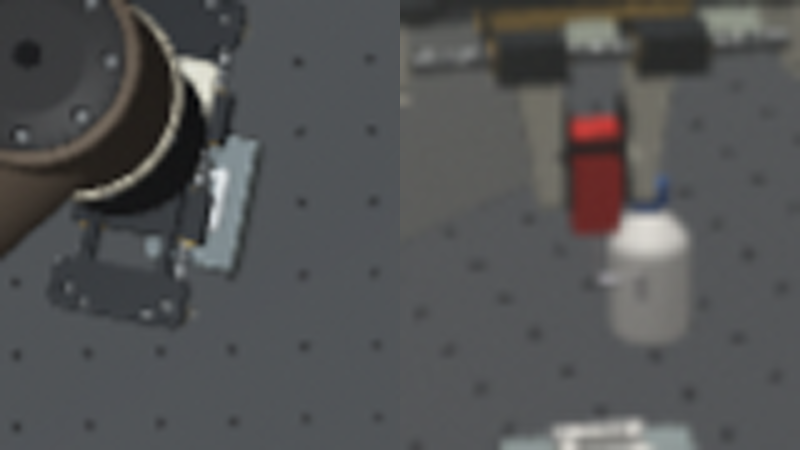

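```bash
python3 - <<'E'
from h import *
t=cv2.imread("pics/top0.png");s=cv2.imread("pics/side0.png")
def up(im,x,y,w,h,f=8): return cv2.resize(im[y:y+h,x:x+w],None,fx=f,fy=f,interpolation=cv2.INTER_CUBIC)
def px(c,x,y,f=8): return (np.asarray(c,float)+.5)/f-.5+np.array([x,y])
# handle in gripper, side view
s4=cv2.imread("pics/s4raw.png"); U=up(s4,240,140,30,30); h=cv2.cvtColor(U,cv2.COLOR_BGR2HSV)
r=((h[...,0]<8)|(h[...,0]>172))&(h[...,1]>130)&(h[...,2]>150)
ys,xs=np.nonzero(r); p=px([xs.mean(),ys.mean()],240,140)
print("handle top now px",p,"pred",proj("side",[.5507,.2128,.2192]),onz("side",p,.2192))
print("before px pred for (.5513,.2131,.1)",proj("side",[.5513,.2131,.1]),"meas 254.6 185.07")
# head/clip
for n,im,b in(("top",t,(338,182,30,30)),("side",s,(325,266,34,34))):
    x,y,w,hh=b; U=up(im,*b); f=U.astype(int); B,G,R=f[...,0],f[...,1],f[...,2]
    hsv=cv2.cvtColor(U,cv2.COLOR_BGR2HSV); H,S,V=[hsv[...,i].astype(int) for i in range(3)]
    org=(S>60)&(H<13); brass=(S>60)&(H>=15)&(H<28)
    lab,num=None,None
    k,l,st,ce=cv2.connectedComponentsWithStats(org.astype(np.uint8)); i=1+np.argmax(st[1:,4])
    k2,l2,st2,ce2=cv2.connectedComponentsWithStats(brass.astype(np.uint8))
    print(n,"brass comps",[(c.tolist(),a) for c,a in zip(px(ce2[1:],x,y).round(2),st2[1:,4]) if a>200])
    vis=U.copy(); vis[org]=(0,0,255); vis[brass]=(0,255,255)
    cv2.imwrite(f"pics/m_{n}.png",np.hstack([U,vis]))
E
```

```text
handle top now px [253.64095745 148.68989362] pred [[253.05594536 149.00363107]] [0.55312456 0.21438704 0.2192    ]
before px pred for (.5513,.2131,.1) [[254.35049824 185.51488063]] meas 254.6 185.07
top brass comps [([341.08, 184.01], np.int32(1318)), ([353.0, 196.89], np.int32(1627))]
side brass comps [([349.9, 267.99], np.int32(2252)), ([341.81, 280.37], np.int32(3239))]
```

```bash
cd pics; python3 -c "
import cv2,numpy as np
a=cv2.resize(cv2.imread('m_top.png'),(600,300));b=cv2.resize(cv2.imread('m_side.png'),(600,300));cv2.imwrite('m.png',np.vstack([a,b]))"
```

```text
(no output)
```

View pics/m.png

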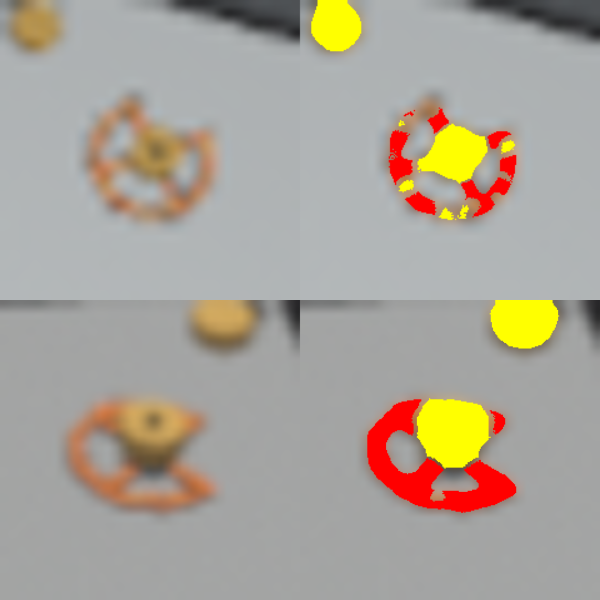

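```bash
python3 - <<'E'
from h import *
from scipy.optimize import least_squares
t=cv2.imread("pics/top0.png");s=cv2.imread("pics/side0.png")
def up(im,x,y,w,h,f=8): return cv2.resize(im[y:y+h,x:x+w],None,fx=f,fy=f,interpolation=cv2.INTER_CUBIC)
def px(c,x,y,f=8): return (np.asarray(c,float)+.5)/f-.5+np.array([x,y])
print("head top",onz("top",(353.0,196.89),.0535),"nut top",onz("top",(341.08,184.01),.048))
for n,im,b in(("top",t,(338,182,30,30)),("side",s,(325,266,34,34))):
    x,y,w,hh=b; U=up(im,*b); hsv=cv2.cvtColor(U,cv2.COLOR_BGR2HSV); H,S,V=[hsv[...,i].astype(int) for i in range(3)]
    m=((S>45)&(H<28)).astype(np.uint8)
    c,_=cv2.findContours(m,0,1)
    c=[k for k in c if cv2.contourArea(k)>2000 and cv2.pointPolygonTest(k,(float((353-338 if n=="top" else 342-325)*8),float((197-182 if n=="top" else 281-266)*8)),True)>-40]
    P=np.vstack([k[:,0] for k in c]); P=np.array([onz(n,q,.042)[:2] for q in px(P,x,y)])
    cen=P.mean(0); 
    for it in range(20):
        r=np.hypot(*(P-cen).T); ang=np.degrees(np.arctan2(P[:,1]-cen[1],P[:,0]-cen[0]))
        bd=(ang-160+180)%360-180
        sel=(abs(bd)<130)&(r>.018)
        f=least_squares(lambda v:np.hypot(P[sel,0]-v[0],P[sel,1]-v[1])-v[2],[*cen,.022],loss="soft_l1",f_scale=.001); cen=f.x[:2]
    print(n,"ring",f.x.round(4),"rms",np.sqrt(np.mean(f.fun**2)))
    # orange polar: fraction of mask at r 18-22 by angle
    yy,xx=np.nonzero(m); Q=np.array([onz(n,q,.042)[:2] for q in px(np.stack([xx,yy],1),x,y)])
    r=np.hypot(*(Q-cen).T); a=np.degrees(np.arctan2(*(Q-cen).T[::-1]))
    k=(r>.017)&(r<.023); hst,_=np.histogram(a[k],bins=np.arange(-180,181,5)); print({int(-180+5*i):int(v) for i,v in enumerate(hst) if -90<=-180+5*i<60})
    # centroid of ring band -> back direction
E
```

```text
head top [ 0.59563792 -0.23229781  0.0535    ] nut top [ 0.64178577 -0.19485288  0.048     ]
top ring [ 0.596  -0.2332  0.0218] rms 0.00025945514391423927Traceback (most recent call last):
  File "<stdin>", line 21, in <module>
  File "h.py", line 9, in onz
    c,d=ray(n,uv); return c+d*(z-c[2])/d[2]
        ~~~^^^^^^
  File "h.py", line 6, in ray
    m,R,t=cam(n); p=cv2.undistortPoints(np.array([[uv]],float),m["intrinsics"],m["dist_coeffs"])[0,0]
          ~~~^^^
  File "h.py", line 4, in cam
    m=camera_model(n); R=cv2.Rodrigues(m["rvec"])[0]; return m,R,np.array(m["tvec"]).ravel()
ValueError: time passes only in moves, steps and waits
```

```bash
python3 - <<'E'
import numpy as np,pickle
from plant import *
pickle.dump({n:camera_model(n) for n in("side","top")},open("cm.pkl","wb"))
E
sed -i 's/^from plant import \*/from plant import *\nimport pickle\nCM=pickle.load(open("\.\/cm.pkl","rb"))\ndef camera_model(n): return CM[n]/' h.py
python3 - <<'E'
from h import *
from scipy.optimize import least_squares
t=cv2.imread("pics/top0.png");s=cv2.imread("pics/side0.png")
def up(im,x,y,w,h,f=8): return cv2.resize(im[y:y+h,x:x+w],None,fx=f,fy=f,interpolation=cv2.INTER_CUBIC)
def px(c,x,y,f=8): return (np.asarray(c,float)+.5)/f-.5+np.array([x,y])
for n,im,b in(("top",t,(338,182,30,30)),("side",s,(325,266,34,34))):
    x,y,w,hh=b; U=up(im,*b); hsv=cv2.cvtColor(U,cv2.COLOR_BGR2HSV); H,S,V=[hsv[...,i].astype(int) for i in range(3)]
    m=((S>45)&(H<28)).astype(np.uint8)
    c,_=cv2.findContours(m,0,1)
    c=[k for k in c if cv2.contourArea(k)>2000 and cv2.pointPolygonTest(k,(float((353-338 if n=="top" else 342-325)*8),float((197-182 if n=="top" else 281-266)*8)),True)>-40]
    P=np.vstack([k[:,0] for k in c]); P=np.array([onz(n,q,.042)[:2] for q in px(P,x,y)])
    cen=P.mean(0)
    for it in range(20):
        r=np.hypot(*(P-cen).T); ang=np.degrees(np.arctan2(P[:,1]-cen[1],P[:,0]-cen[0]))
        bd=(ang-160+180)%360-180
        sel=(abs(bd)<(130 if n=="top" else 80))&(r>.018)
        f=least_squares(lambda v:np.hypot(P[sel,0]-v[0],P[sel,1]-v[1])-v[2],[*cen,.022],loss="soft_l1",f_scale=.001); cen=f.x[:2]
    print(n,"ring",f.x.round(4),"rms",np.sqrt(np.mean(f.fun**2)))
    yy,xx=np.nonzero(m); Q=np.array([onz(n,q,.042)[:2] for q in px(np.stack([xx,yy],1),x,y)])
    r=np.hypot(*(Q-cen).T); a=np.degrees(np.arctan2(*(Q-cen).T[::-1]))
    for lo,hi in((.017,.023),(.010,.015)):
        k=(r>lo)&(r<hi); hst,_=np.histogram(a[k],bins=np.arange(-180,181,5)); print(lo,{int(-180+5*i):int(v) for i,v in enumerate(hst)})
E
```

```text
top ring [ 0.596  -0.2332  0.0218] rms 0.00025945514391423927
0.017 {-180: 48, -175: 45, -170: 47, -165: 49, -160: 48, -155: 49, -150: 50, -145: 47, -140: 47, -135: 51, -130: 49, -125: 49, -120: 48, -115: 48, -110: 48, -105: 47, -100: 47, -95: 46, -90: 50, -85: 47, -80: 47, -75: 49, -70: 43, -65: 24, -60: 0, -55: 0, -50: 0, -45: 0, -40: 0, -35: 0, -30: 0, -25: 0, -20: 0, -15: 0, -10: 0, -5: 0, 0: 0, 5: 4, 10: 29, 15: 43, 20: 48, 25: 43, 30: 39, 35: 39, 40: 46, 45: 48, 50: 49, 55: 48, 60: 48, 65: 52, 70: 49, 75: 46, 80: 45, 85: 46, 90: 50, 95: 50, 100: 49, 105: 47, 110: 46, 115: 46, 120: 47, 125: 48, 130: 53, 135: 49, 140: 51, 145: 49, 150: 43, 155: 43, 160: 44, 165: 47, 170: 44, 175: 44}
0.01 {-180: 0, -175: 0, -170: 14, -165: 30, -160: 29, -155: 30, -150: 31, -145: 20, -140: 1, -135: 0, -130: 0, -125: 0, -120: 0, -115: 0, -110: 0, -105: 1, -100: 2, -95: 4, -90: 7, -85: 24, -80: 30, -75: 30, -70: 31, -65: 30, -60: 21, -55: 12, -50: 10, -45: 8, -40: 8, -35: 7, -30: 7, -25: 7, -20: 8, -15: 8, -10: 8, -5: 11, 0: 20, 5: 28, 10: 31, 15: 30, 20: 30, 25: 32, 30: 20, 35: 1, 40: 0, 45: 0, 50:
[... 812 characters left out ...]
1, 135: 70, 140: 68, 145: 71, 150: 72, 155: 74, 160: 73, 165: 77, 170: 80, 175: 82}
0.01 {-180: 14, -175: 36, -170: 44, -165: 43, -160: 43, -155: 43, -150: 42, -145: 3, -140: 0, -135: 0, -130: 0, -125: 5, -120: 4, -115: 5, -110: 5, -105: 10, -100: 30, -95: 43, -90: 45, -85: 41, -80: 43, -75: 43, -70: 43, -65: 41, -60: 30, -55: 1, -50: 0, -45: 0, -40: 0, -35: 0, -30: 0, -25: 0, -20: 0, -15: 0, -10: 0, -5: 0, 0: 1, 5: 16, 10: 41, 15: 41, 20: 42, 25: 39, 30: 43, 35: 40, 40: 40, 45: 41, 50: 40, 55: 37, 60: 45, 65: 40, 70: 41, 75: 40, 80: 41, 85: 40, 90: 41, 95: 40, 100: 41, 105: 41, 110: 40, 115: 43, 120: 36, 125: 5, 130: 1, 135: 0, 140: 0, 145: 0, 150: 0, 155: 0, 160: 0, 165: 0, 170: 0, 175: 3}
```

```bash
python3 - <<'E'
from h import *
plan([.5477,-.2091,.16],153.5)
E
```

```text
t 6.77 tcp [0.5507 0.2127 0.2024] F [ 0.17  1.   -1.58] w 0.0219 j6 -52.6 yaw tool y 167.5
shift tool mm [  42.9  -88.4 -412.4] units [  2.14  -4.42 -20.62]
turn about x (deg) for yaw: 14.0 alt -166.0
```

>>> step_arm --steps '[[[0,-0.12,-0.5],0],[[0,-0.2,-0.9],0],[[0,-0.22,-1],0],[[0,-0.22,-1],0],[[0,-0.22,-1],0],[[0,-0.22,-1],0],[[0,-0.22,-1],0],[[0,-0.22,-1],0],[[0,-0.22,-1],0],[[0,-0.22,-1],0],[[0,-0.22,-1],0],[[0,-0.22,-1],0],[[0,-0.22,-1],0],[[0,-0.22,-1],0],[[0,-0.22,-1],0],[[0,-0.22,-1],0],[[0,-0.22,-1],0],[[0,-0.22,-1],0],[[0,-0.22,-1],0],[[0,-0.2,-1],0]]'

```text
time_s: 8.43
tcp_pos: [0.5498, -0.1856, 0.2029]
eef_rot: [102.1, 89.9, 179.6]
contact_force: [0.9, 0.5, -1.0]
gripper_width: 0.0212
```

>>> step_arm --steps '[[[0,-0.1,-0.7],0],[[0.5,-0.08,-0.52],0],[[0.6,0,0],0.9],[[0.6,0,0],0.9],[[0.4,0,0],0.53],[[0,0,0],0],[[0,0,0],0],[[0,0,0],0]]'

```text
time_s: 9.1
tcp_pos: [0.5488, -0.2088, 0.1616]
eef_rot: [165.5, 90.0, -130.8]
contact_force: [-0.0, 0.0, -0.5]
gripper_width: 0.0217
```

```bash
python3 - <<'E'
from h import *
plan([.5477,-.2091,.125],153.5)
s=capture("side"); cv2.imwrite("pics/s5raw.png",s)
crop(s,280,200,100,100,6,"pics/c5.png")
print(get_state()["joints"].round(1))
E
```

```text
t 9.1 tcp [ 0.5488 -0.2088  0.1616] F [-0.01  0.01 -0.47] w 0.0217 j6 -24.6 yaw tool y 153.66
shift tool mm [36.6  0.9 -0.7] units [ 1.83  0.04 -0.04]
turn about x (deg) for yaw: 0.16 alt -179.84
[ -1.8  16.2 -17.2   0.  -56.5 -24.6]
```

View pics/c5.png

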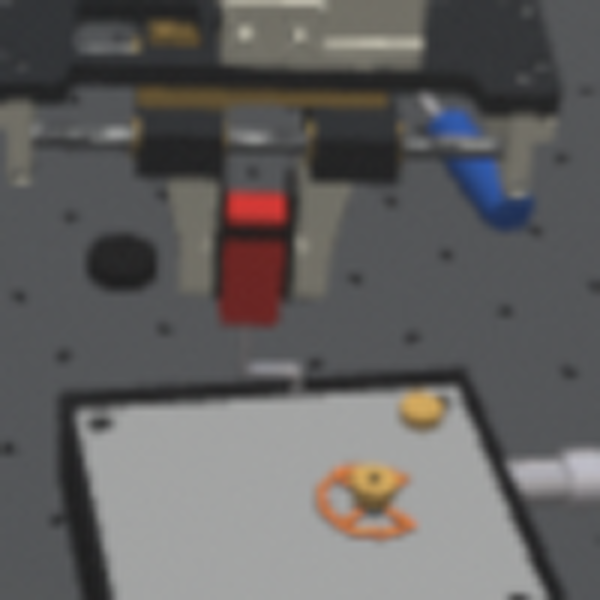

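>>> step_arm --steps '[[[0.5,0.04,-0.04],0],[[0.5,0,0],0],[[0.5,0,0],0],[[0.4,0,0],0],[[0.2,0,0],0],[[0,0,0],0],[[0,0,0],0],[[0,0,0],0]]'

```text
time_s: 9.82
tcp_pos: [0.548, -0.2092, 0.1198]
eef_rot: [-87.1, 90.0, -23.5]
contact_force: [-0.5, 0.2, -1.4]
gripper_width: 0.0217
```

>>> step_arm --steps '[[[0,0,0],0],[[0.025,0,0],0],[[0.025,0,0],0]]'

```text
time_s: 10.07
tcp_pos: [0.5479, -0.2092, 0.1189]
eef_rot: [-67.0, 90.0, -3.5]
contact_force: [-0.3, -1.2, -0.8]
gripper_width: 0.0215
```

```bash
python3 - <<'E'
from h import *
plan([.5477,-.2091,.115],153.5)
s=capture("side"); cv2.imwrite("pics/s6raw.png",s)
crop(s,290,220,70,70,8,"pics/c6.png")
E
```

```text
t 10.07 tcp [ 0.5479 -0.2092  0.1189] F [-0.27 -1.15 -0.81] w 0.0215 j6 -24.7 yaw tool y 153.52
shift tool mm [ 3.9  0.2 -0. ] units [ 0.2   0.01 -0.  ]
turn about x (deg) for yaw: 0.02 alt -179.98
```

View pics/c6.png

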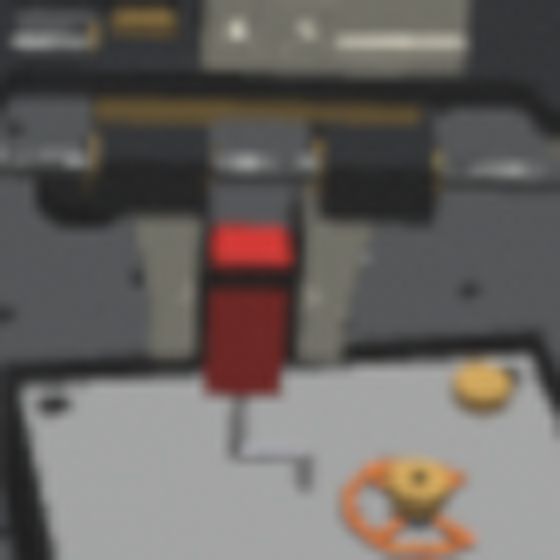

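>>> step_arm --steps '[[[0.025,0,0],0],[[0.025,0,0],0],[[0.025,0,0],0],[[0.025,0,0],0]]'

```text
time_s: 10.45
tcp_pos: [0.5477, -0.2091, 0.1165]
eef_rot: [82.8, 90.0, 146.3]
contact_force: [-0.4, -0.5, -0.8]
gripper_width: 0.0216
```

>>> step_arm --steps '[[[0.02,0,0],0],[[0.02,0,0],0]]'

```text
time_s: 10.62
tcp_pos: [0.5477, -0.2092, 0.1157]
eef_rot: [157.7, 90.0, -138.8]
contact_force: [-0.3, 0.3, -0.8]
gripper_width: 0.0217
```

>>> step_arm --steps '[[[0.02,0,0],0],[[0.02,0,0],0]]'

```text
time_s: 10.78
tcp_pos: [0.5477, -0.2091, 0.1149]
eef_rot: [-148.6, 90.0, -85.1]
contact_force: [0.2, -0.0, -0.1]
gripper_width: 0.0219
```

```bash
python3 - <<'E'
from h import *
plan([.5477,-.2091,.115],153.5)
E
```

```text
t 10.78 tcp [ 0.5477 -0.2091  0.1149] F [ 0.24 -0.   -0.12] w 0.0219 j6 -24.7 yaw tool y 153.52
shift tool mm [-0.1  0.   0. ] units [-0.  0.  0.]
turn about x (deg) for yaw: 0.02 alt -179.98
```

>>> step_arm --steps '[[[0.01,0,0],0],[[0.01,0,0],0]]'

```text
time_s: 10.95
tcp_pos: [0.5477, -0.2091, 0.1145]
eef_rot: [130.3, 90.0, -166.2]
contact_force: [-0.7, -0.1, -0.1]
gripper_width: 0.0217
```

>>> step_arm --steps '[[[0.01,0,0],0],[[0.01,0,0],0]]'

```text
time_s: 11.12
tcp_pos: [0.5477, -0.2091, 0.1142]
eef_rot: [-71.6, 90.0, -8.1]
contact_force: [-0.3, 0.5, -0.5]
gripper_width: 0.0219
```

>>> step_arm --steps '[[[0.01,0,0],0],[[0.01,0,0],0]]'

```text
time_s: 11.28
tcp_pos: [0.5477, -0.2091, 0.1138]
eef_rot: [-79.8, 90.0, -16.3]
contact_force: [0.0, -0.2, -1.2]
gripper_width: 0.0217
```

Not touching yet.

>>> step_arm --steps '[[[0.01,0,0],0],[[0.01,0,0],0],[[0.01,0,0],0]]'

```text
time_s: 11.53
tcp_pos: [0.5477, -0.2092, 0.1131]
eef_rot: [111.8, 90.0, 175.4]
contact_force: [0.3, -0.0, 0.3]
gripper_width: 0.0217
```

>>> step_arm --steps '[[[0.01,0,0],0],[[0.01,0,0],0],[[0.01,0,0],0]]'

```text
time_s: 11.78
tcp_pos: [0.5477, -0.2092, 0.1126]
eef_rot: [-74.2, 90.0, -10.7]
contact_force: [-0.9, -0.4, -0.6]
gripper_width: 0.0218
```

>>> step_arm --steps '[[[0.01,0,0],0],[[0.01,0,0],0]]'

```text
time_s: 11.95
tcp_pos: [0.5476, -0.2092, 0.1122]
eef_rot: [-37.2, 90.0, 26.3]
contact_force: [-0.0, -0.6, -1.2]
gripper_width: 0.0219
```

>>> step_arm --steps '[[[0.01,0,0],0],[[0.01,0,0],0],[[0.01,0,0],0]]'

```text
time_s: 12.2
tcp_pos: [0.5478, -0.2092, 0.1117]
eef_rot: [-91.6, 90.0, -28.1]
contact_force: [-1.4, 0.2, 1.6]
gripper_width: 0.0218
```

>>> step_arm --steps '[[[0.01,0,0],0],[[0.01,0,0],0]]'

```text
time_s: 12.37
tcp_pos: [0.5477, -0.2092, 0.1115]
eef_rot: [-96.6, 90.0, -33.1]
contact_force: [-1.6, 0.5, 4.2]
gripper_width: 0.0216
```

>>> step_arm --steps '[[[0.01,0,0],0],[[0.01,0,0],0]]'

```text
time_s: 12.53
tcp_pos: [0.5478, -0.2092, 0.1113]
eef_rot: [-96.4, 90.0, -32.9]
contact_force: [-3.5, 0.8, 7.3]
gripper_width: 0.0218
```

```bash
python3 - <<'E'
from h import *
plan([.5477,-.2091,.115],153.5)
s=capture("side"); cv2.imwrite("pics/s7raw.png",s)
crop(s,290,220,70,70,8,"pics/c7.png")
E
```

```text
t 12.53 tcp [ 0.5478 -0.2092  0.1113] F [-3.51  0.8   7.28] w 0.0218 j6 -24.7 yaw tool y 153.54
shift tool mm [-3.7  0.1  0.1] units [-0.18  0.01  0.  ]
turn about x (deg) for yaw: 0.04 alt -179.96
```

View pics/c7.png

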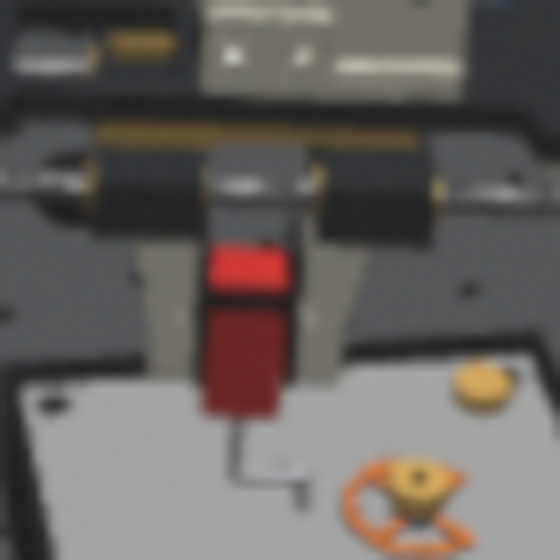

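>>> step_arm --steps '[[[-0.05,0,0],0],[[-0.2,0,0],0],[[-0.35,0,0],0],[[0,0,0],0],[[0,0,0],0]]'

```text
time_s: 13.0
tcp_pos: [0.5481, -0.2092, 0.1233]
eef_rot: [-66.7, 89.9, -3.1]
contact_force: [1.0, -0.2, -1.0]
gripper_width: 0.0216
```

```bash
python3 - <<'E'
from h import *
s=cv2.imread("pics/s7raw.png")
print("pred tip",proj("side",[.5657,-.2181,.04]))
g=cv2.cvtColor(s,cv2.COLOR_BGR2GRAY); print(g[272:290,315:336])
c=np.array([.596,-.2332]);u=np.array([np.cos(np.radians(153.5)),np.sin(np.radians(153.5))])
o=c+33*.001*u; print(o); plan([*o,.1225],153.5)
E
```

```text
pred tip [[326.71389338 284.04275173]]
[[149 136 128 113  91  99 114 119 121 136 155 163 164 164 163 164 164 163
  164 164 164]
 [162 161 157 137 110 126 151 159 160 161 163 164 164 164 164 164 164 164
  164 164 164]
 [163 164 161 137 110 133 157 163 164 164 164 164 164 164 164 164 164 164
  164 164 164]
 [163 164 160 133 108 140 161 163 163 164 164 164 164 164 164 164 164 164
  164 164 164]
 [164 164 161 132 108 142 161 164 163 163 163 163 164 164 164 164 164 165
  164 164 163]
 [164 163 161 133 112 143 162 163 161 159 157 161 164 164 164 164 164 164
  164 162 160]
 [164 164 160 133 118 148 164 166 162 160 155 163 169 162 161 164 164 164
  163 160 151]
 [164 164 161 137 125 144 155 159 161 161 162 161 161 153 156 163 164 163
  159 151 137]
 [164 163 162 153 139 136 137 138 140 140 138 125 111 129 154 163 163 159
  151 139 132]
 [164 164 164 162 161 160 160 160 161 160 159 137 110 128 153 163 162 150
  141 138 148]
 [164 163 163 164 164 164 164 164 164 164 162 142 114 128 153 163 161 146
  141 151 159]
 [163 164 163 163 163 164 164 163 164 164 162 149 127 135 156 163 161 142
  137 140 152]
 [164 163 164 164 164 164 164 163 164 164 164 161 152 155 162 164 161 142
  133 135 150]
 [163 163 163 163 164 164 164 164 164 164 164 164 163 163 164 163 163 151
  132 133 145]
 [164 164 164 164 164 164 164 163 164 164 164 165 164 163 164 164 164 161
  143 129 132]
 [164 165 164 164 164 163 164 164 164 163 164 164 164 164 163 163 163 164
  161 148 133]
 [164 164 164 164 164 164 163 164 164 164 164 164 164 164 164 163 164 164
  164 162 151]
 [164 164 164 164 163 164 164 163 164 164 164 164 164 164 163 165 163 164
  164 164 162]]
[ 0.56646717 -0.21847547]
t 13.0 tcp [ 0.5481 -0.2092  0.1233] F [ 1.03 -0.2  -0.97] w 0.0216 j6 -24.7 yaw tool y 153.52
shift tool mm [  0.8 -20.6  -0.1] units [ 0.04 -1.03 -0.01]
turn about x (deg) for yaw: 0.02 alt -179.98
```

```bash
python3 - <<'E'
from h import *
c=np.array([.596,-.2332]);R=lambda a:np.array([np.cos(np.radians(a)),np.sin(np.radians(a))])
for a in (110,135,153.5,175,200): print(a,proj("side",[*(c+.02*R(a)),.042]))
print("head",proj("side",[*c,.0535]))
s=cv2.imread("pics/s7raw.png"); hsv=cv2.cvtColor(s,cv2.COLOR_BGR2HSV)
print(hsv[274:294,329:349,1])
E
```

```text
110 [[334.70639339 279.84539146]]
135 [[333.00723543 281.82689727]]
153.5 [[332.73583232 283.5829524 ]]
175 [[333.54103205 285.67502547]]
200 [[335.86059814 287.80415341]]
head [[341.75754702 280.03183227]]
[[  2   2   2   2   2   2   2   2   2   3   3   2   2   2   2   2   3   2
    2   2]
 [  0   2   2   2   0   2   3   2   2   2   2   2   0   2   0   2   2   0
    2   2]
 [  2   2   2   2   2   2   2   6  11  17  19  20  20  17  11   5   3   2
    2   2]
 [  2   2   2   2   2   3  24  54  74  85  84  78  75  73  61  46  30  11
    5   2]
 [  2   2   2   0   3  27  85 143 158 150 139 133 131 128 129 123 101  63
   38  14]
 [  0   2   2   3  27  83 133 162 162 148 141 139 134 128 136 138 144 141
  110  40]
 [  0   3   3  22  83 130 106  93 134 146 138 138 136 131 136 139 145 144
   97  27]
 [  0   2   3  49 130 109  32  12  38  84 131 138 138 138 138 139 129  74
   21   3]
 [  2   2   3  51 133  82  13   2   3  32 103 134 136 137 137 129  76  19
    3   2]
 [  2   2   3  44 134 101  22   2   2  20  73 120 129 131 129 111  44  10
    3   0]
 [  2   2   0  30 125 132  56  11   6  34  98 121 103 105 107 118  74  35
   12   2]
 [  2   3   2  12  83 146 115  58  47  90 135 108  26  11  32 107 135 106
   64  26]
 [  2   0   2   2  21  85 140 136 135 146 108  39   9   6   7  30  96 153
  145  90]
 [  0   3   3   2   2  13  72 137 163 150  85  52  48  50  41  52  87 144
  166 139]
 [  2   0   2   0   2   2  15  54 103 139 136 126 128 131 124 137 148 142
  112  63]
 [  2   2   2   3   2   2   2   3  15  42  70  76  81  98 113 101  71  45
   17   5]
 [  2   2   2   2   2   0   2   2   3   2   5   5   5  13  20  15   3   2
    2   0]
 [  3   2   2   2   2   3   2   2   2   2   2   2   2   2   2   2   3   2
    2   2]
 [  2   3   2   2   3   2   2   2   2   2   2   2   3   2   2   2   3   0
    2   2]
 [  2   2   2   3   2   2   2   2   2   2   2   2   2   2   2   0   3   2
    0   2]]
```

>>> step_arm --steps '[[[0,-0.2,0],0],[[0,-0.4,0],0],[[0,-0.33,0],0],[[0,-0.1,0],0],[[0,0,0],0],[[0,0,0],0],[[0,0,0],0]]'

```text
time_s: 13.58
tcp_pos: [0.5659, -0.2183, 0.1225]
eef_rot: [104.3, 90.0, 167.8]
contact_force: [-0.7, 0.4, -0.9]
gripper_width: 0.0215
```

```bash
python3 - <<'E'
from h import *
plan([.56647,-.21848,.115],153.5)
s=capture("side"); cv2.imwrite("pics/s8raw.png",s)
crop(s,305,235,60,60,9,"pics/c8.png")
E
```

```text
t 13.58 tcp [ 0.5659 -0.2183  0.1225] F [-0.72  0.37 -0.88] w 0.0215 j6 -23.8 yaw tool y 153.51
shift tool mm [ 7.5 -0.6  0.1] units [ 0.37 -0.03  0.01]
turn about x (deg) for yaw: 0.01 alt -179.99
```

View pics/c8.png

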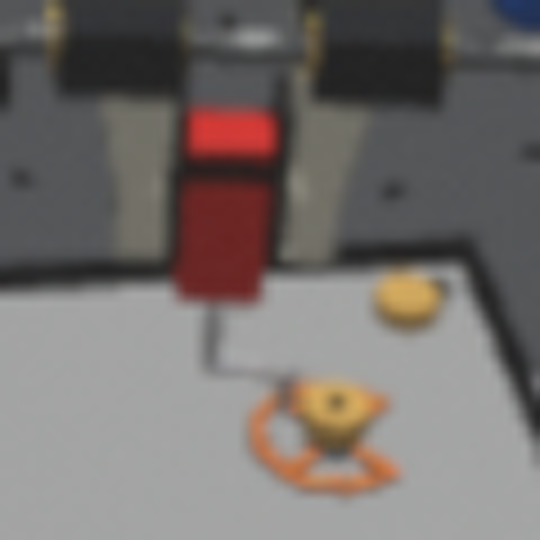

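>>> step_arm --steps '[[[0.1,-0.03,0],0],[[0.1,0,0],0],[[0.08,0,0],0],[[0,0,0],0]]'

```text
time_s: 13.97
tcp_pos: [0.5663, -0.2185, 0.1167]
eef_rot: [103.5, 90.0, 167.0]
contact_force: [-0.3, -0.2, -1.1]
gripper_width: 0.022
```

```bash
python3 - <<'E'
from h import *
plan([.56647,-.21848,.1118],153.5)
s=capture("side"); cv2.imwrite("pics/s9raw.png",s)
crop(s,315,260,36,36,15,"pics/c9.png")
E
```

```text
t 13.97 tcp [ 0.5663 -0.2185  0.1167] F [-0.29 -0.21 -1.12] w 0.022 j6 -23.8 yaw tool y 153.52
shift tool mm [ 4.9 -0.2  0.1] units [ 0.24 -0.01  0.01]
turn about x (deg) for yaw: 0.02 alt -179.98
```

View pics/c9.png

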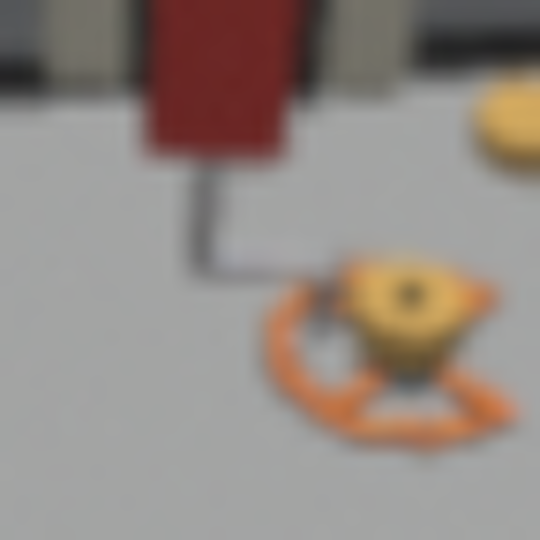

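>>> step_arm --steps '[[[0.02,0,0],0],[[0.02,0,0],0],[[0.02,0,0],0]]'

```text
time_s: 14.27
tcp_pos: [0.5667, -0.2186, 0.116]
eef_rot: [-74.3, 90.0, -10.7]
contact_force: [0.2, 0.7, -1.3]
gripper_width: 0.0217
```

>>> step_arm --steps '[[[0.02,0,0],0],[[0.02,0,0],0]]'

```text
time_s: 14.43
tcp_pos: [0.5667, -0.2186, 0.1152]
eef_rot: [-67.9, 90.0, -4.4]
contact_force: [0.7, 0.6, -1.0]
gripper_width: 0.0221
```

>>> step_arm --steps '[[[0.02,0,0],0],[[0.02,0,0],0]]'

```text
time_s: 14.6
tcp_pos: [0.5666, -0.2186, 0.1143]
eef_rot: [110.3, 90.0, 173.8]
contact_force: [1.2, 0.8, -1.3]
gripper_width: 0.0217
```

>>> step_arm --steps '[[[0.02,0,0],0],[[0.02,0,0],0]]'

```text
time_s: 14.77
tcp_pos: [0.5666, -0.2186, 0.1135]
eef_rot: [107.6, 90.0, 171.2]
contact_force: [-0.8, 0.8, -0.4]
gripper_width: 0.0217
```

>>> step_arm --steps '[[[0.02,0,0],0],[[0.02,0,0],0]]'

```text
time_s: 14.93
tcp_pos: [0.5667, -0.2186, 0.1127]
eef_rot: [169.4, 90.0, -127.0]
contact_force: [0.1, 0.7, -1.4]
gripper_width: 0.0214
```

>>> step_arm --steps '[[[0.015,0,0],0],[[0.015,0,0],0],[[0,0,0],0]]'

```text
time_s: 15.18
tcp_pos: [0.5666, -0.2186, 0.1121]
eef_rot: [116.9, 90.0, -179.6]
contact_force: [-0.6, -0.3, -0.2]
gripper_width: 0.0215
```

>>> step_arm --steps '[[[0.01,0,0],0],[[0.01,0,0],0],[[0,0,0],0]]'

```text
time_s: 15.43
tcp_pos: [0.5667, -0.2186, 0.1119]
eef_rot: [-100.7, 90.0, -37.2]
contact_force: [0.2, 0.4, 0.6]
gripper_width: 0.022
```

>>> step_arm --steps '[[[0.01,0,0],0],[[0,0,0],0],[[0,0,0],0],[[0,0,0],0],[[0,0,0],0]]'

```text
time_s: 15.85
tcp_pos: [0.5667, -0.2186, 0.1117]
eef_rot: [-80.5, 90.0, -17.0]
contact_force: [0.3, -0.5, 2.3]
gripper_width: 0.0219
```

```bash
python3 - <<'E'
from h import *
plan([.56647,-.21848,.1118],153.5)
s=capture("side"); cv2.imwrite("pics/s10raw.png",s)
print(get_state()["contact_force"])
crop(s,315,260,36,36,15,"pics/c10.png")
E
```

```text
t 15.85 tcp [ 0.5667 -0.2186  0.1117] F [ 0.29 -0.49  2.28] w 0.0219 j6 -23.8 yaw tool y 153.53
shift tool mm [-0.1  0.3  0. ] units [-0.    0.01  0.  ]
turn about x (deg) for yaw: 0.03 alt -179.97
[-1.1594083   1.24982899  2.41882347]
```

View pics/c10.png

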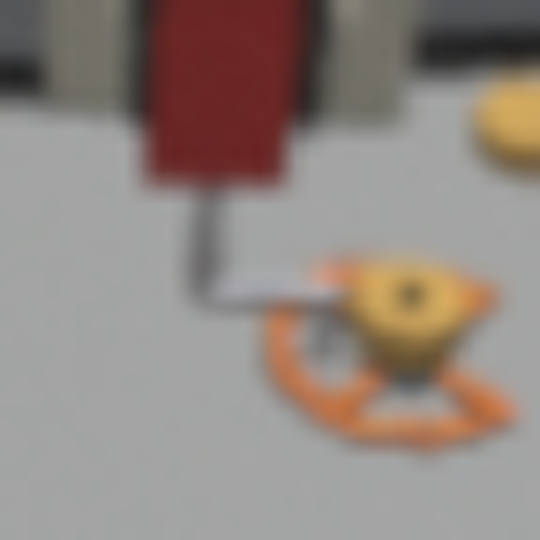

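>>> step_arm --steps '[[[-0.005,0.02,0],0],[[0,0.02,0],0],[[0,0.02,0],0],[[0,0.02,0],0]]'

```text
time_s: 16.23
tcp_pos: [0.5655, -0.2179, 0.1118]
eef_rot: [-73.1, 90.0, -9.6]
contact_force: [0.9, 0.3, 0.9]
gripper_width: 0.0215
```

>>> step_arm --steps '[[[0,0.02,0],0],[[0,0.02,0],0],[[0,0.02,0],0]]'

```text
time_s: 16.48
tcp_pos: [0.5642, -0.2173, 0.1117]
eef_rot: [-77.3, 90.0, -13.8]
contact_force: [0.8, -0.7, 0.5]
gripper_width: 0.0218
```

>>> step_arm --steps '[[[0,0.02,0],0],[[0,0.02,0],0],[[0,0.02,0],0]]'

```text
time_s: 16.73
tcp_pos: [0.5633, -0.2168, 0.1117]
eef_rot: [-79.3, 90.0, -15.8]
contact_force: [2.1, -0.6, 0.3]
gripper_width: 0.0216
```

>>> step_arm --steps '[[[0,0.02,0],0],[[0,0.02,0],0]]'

```text
time_s: 16.9
tcp_pos: [0.5627, -0.2165, 0.1118]
eef_rot: [-79.1, 90.0, -15.5]
contact_force: [3.0, -1.6, -0.1]
gripper_width: 0.0217
```

>>> step_arm --steps '[[[0,0.02,0],0],[[0,0.02,0],0]]'

```text
time_s: 17.07
tcp_pos: [0.5621, -0.2162, 0.1118]
eef_rot: [-77.0, 89.9, -13.4]
contact_force: [4.4, -2.2, -0.3]
gripper_width: 0.0213
```

>>> step_arm --steps '[[[0.01,0.02,0],0],[[0,0.02,0],0]]'

```text
time_s: 17.23
tcp_pos: [0.5616, -0.2159, 0.1117]
eef_rot: [-79.0, 89.9, -15.4]
contact_force: [5.0, -2.7, -0.8]
gripper_width: 0.0217
```

>>> step_arm --steps '[[[0.01,0.02,0],0],[[0.005,0.02,0],0]]'

```text
time_s: 17.4
tcp_pos: [0.5612, -0.2156, 0.1117]
eef_rot: [-79.8, 89.9, -16.3]
contact_force: [4.9, -2.6, 0.4]
gripper_width: 0.022
```

>>> step_arm --steps '[[[0.005,0.02,0],0],[[0.005,0.02,0],0]]'

```text
time_s: 17.57
tcp_pos: [0.5608, -0.2154, 0.1116]
eef_rot: [-79.5, 89.8, -15.9]
contact_force: [6.1, -4.0, 1.0]
gripper_width: 0.0219
```

```bash
python3 - <<'E'
from h import *
plan([.56647,-.21848,.1118],153.5)
s=capture("side"); cv2.imwrite("pics/s11raw.png",s)
print(get_state()["contact_force"])
crop(s,315,260,36,36,15,"pics/c11.png")
E
```

```text
t 17.57 tcp [ 0.5608 -0.2154  0.1116] F [ 6.07 -3.96  0.96] w 0.0219 j6 -24.1 yaw tool y 153.54
shift tool mm [-0.1 -6.5 -0.2] units [-0.01 -0.32 -0.01]
turn about x (deg) for yaw: 0.04 alt -179.96
[ 4.84767915 -3.18407224  0.54852748]
```

View pics/c11.png

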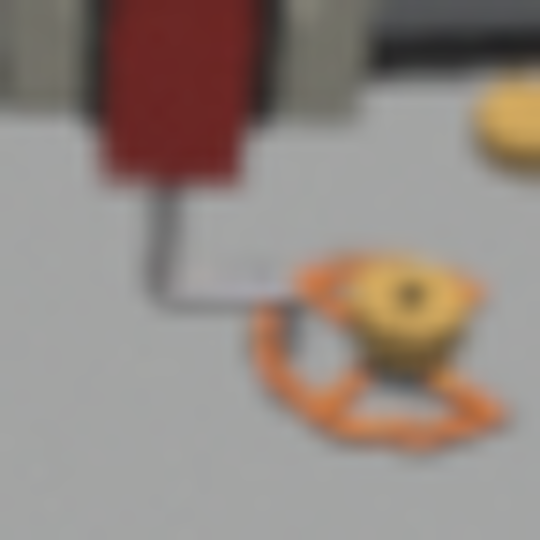

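>>> step_arm --steps '[[[0,0.02,0],0],[[0.005,0.02,0],0]]'

```text
time_s: 17.78
tcp_pos: [0.5604, -0.2151, 0.1116]
eef_rot: [-79.0, 89.8, -15.4]
contact_force: [6.0, -4.1, 0.8]
gripper_width: 0.022
```

>>> step_arm --steps '[[[0,0.02,0],0],[[0.005,0.02,0],0]]'

```text
time_s: 17.95
tcp_pos: [0.5599, -0.2148, 0.1117]
eef_rot: [-79.2, 89.8, -15.6]
contact_force: [6.7, -3.6, -0.1]
gripper_width: 0.022
```

>>> step_arm --steps '[[[0.01,0.02,0],0],[[0.005,0.02,0],0]]'

```text
time_s: 18.12
tcp_pos: [0.5596, -0.2146, 0.1116]
eef_rot: [-79.5, 89.7, -15.9]
contact_force: [7.4, -4.3, 0.7]
gripper_width: 0.022
```

>>> step_arm --steps '[[[0,0.02,0],0],[[0.005,0.02,0],0]]'

```text
time_s: 18.28
tcp_pos: [0.5592, -0.2143, 0.1116]
eef_rot: [-78.9, 89.7, -15.4]
contact_force: [7.4, -5.2, 0.8]
gripper_width: 0.0217
```

>>> step_arm --steps '[[[0.005,0.02,0],0],[[0,0.02,0],0]]'

```text
time_s: 18.45
tcp_pos: [0.5587, -0.2139, 0.1116]
eef_rot: [-78.8, 89.7, -15.3]
contact_force: [8.0, -5.2, 1.0]
gripper_width: 0.0214
```

>>> step_arm --steps '[[[0.005,0.02,0],0],[[0,0.02,0],0]]'

```text
time_s: 18.62
tcp_pos: [0.5582, -0.2136, 0.1116]
eef_rot: [-78.6, 89.6, -15.1]
contact_force: [8.3, -4.2, 1.4]
gripper_width: 0.0217
```

```bash
python3 - <<'E'
from h import *
plan([.56647,-.21848,.1118],153.5)
s=capture("side"); cv2.imwrite("pics/s12raw.png",s)
print(get_state()["contact_force"])
crop(s,305,260,40,40,14,"pics/c12.png")
E
```

```text
t 18.62 tcp [ 0.5582 -0.2136  0.1116] F [ 8.3  -4.23  1.44] w 0.0217 j6 -24.3 yaw tool y 153.57
shift tool mm [-0.2 -9.6 -0.7] units [-0.01 -0.48 -0.03]
turn about x (deg) for yaw: 0.07 alt -179.93
[ 8.17432524 -4.70850838  0.92321429]
```

View pics/c12.png

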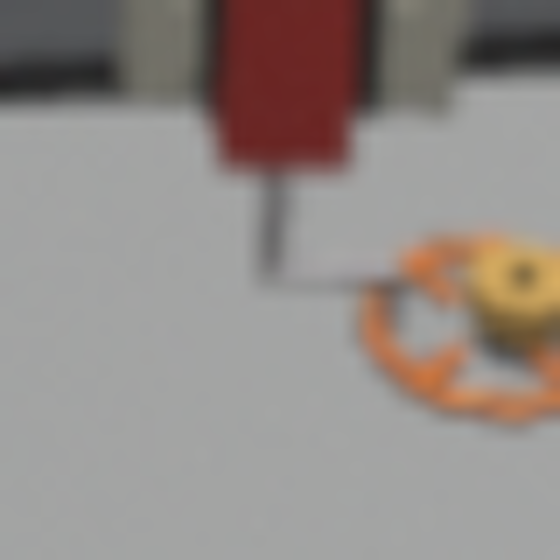

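>>> step_arm --steps '[[[0,0.02,0],0],[[0,0.02,0],0]]'

```text
time_s: 18.83
tcp_pos: [0.5575, -0.2132, 0.1116]
eef_rot: [-78.2, 89.6, -14.6]
contact_force: [8.6, -4.9, 0.1]
gripper_width: 0.0218
```

>>> step_arm --steps '[[[0,0.02,0],0],[[0,0.02,0],0]]'

```text
time_s: 19.0
tcp_pos: [0.5567, -0.2129, 0.1116]
eef_rot: [-78.1, 89.6, -14.5]
contact_force: [8.5, -4.1, 0.3]
gripper_width: 0.0219
```

>>> step_arm --steps '[[[0,0.02,0],0],[[0,0.02,0],0]]'

```text
time_s: 19.17
tcp_pos: [0.5549, -0.2122, 0.1113]
eef_rot: [-77.2, 89.8, -13.7]
contact_force: [2.9, -0.7, 4.2]
gripper_width: 0.022
```

>>> step_arm --steps '[[[-0.03,0,0],0],[[0,0,0],0],[[0,0,0],0]]'

```text
time_s: 19.42
tcp_pos: [0.5529, -0.2117, 0.1112]
eef_rot: [58.8, 90.0, 122.3]
contact_force: [1.6, 0.3, 5.7]
gripper_width: 0.0215
```

```bash
python3 - <<'E'
from h import *
plan([.56647,-.21848,.1118],153.5)
s=capture("side"); cv2.imwrite("pics/s13raw.png",s)
print(get_state()["contact_force"])
crop(s,305,260,40,40,14,"pics/c13.png")
E
```

```text
t 19.42 tcp [ 0.5529 -0.2117  0.1112] F [1.64 0.3  5.69] w 0.0215 j6 -24.4 yaw tool y 153.53
shift tool mm [ -0.6 -15.2  -0. ] units [-0.03 -0.76 -0.  ]
turn about x (deg) for yaw: 0.03 alt -179.97
[1.61939851 0.30344065 7.59233336]
```

View pics/c13.png

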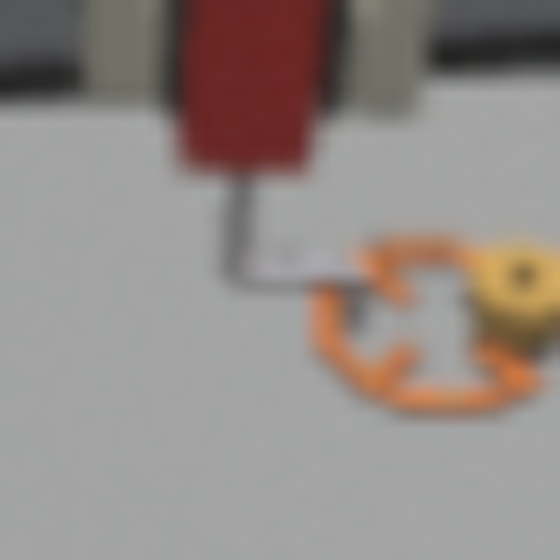

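>>> step_arm --steps '[[[-0.035,0,0],0],[[0,0,0],0],[[0,0,0],0]]'

```text
time_s: 19.72
tcp_pos: [0.5523, -0.2116, 0.1114]
eef_rot: [103.9, 89.9, 167.4]
contact_force: [-0.4, 0.2, 5.7]
gripper_width: 0.0218
```

>>> step_arm --steps '[[[-0.025,0,0],0],[[0,0,0],0],[[0,0,0],0]]'

```text
time_s: 19.97
tcp_pos: [0.5523, -0.2117, 0.1116]
eef_rot: [102.4, 89.9, 165.9]
contact_force: [-0.3, 0.6, 2.4]
gripper_width: 0.0216
```

>>> step_arm --steps '[[[-0.01,0.02,0],0],[[0,0.03,0],0],[[0,0.04,0],0],[[0,0.04,0],0],[[0,0.04,0],0]]'

```text
time_s: 20.38
tcp_pos: [0.5496, -0.2103, 0.1119]
eef_rot: [105.1, 90.0, 168.7]
contact_force: [0.5, 0.4, 0.4]
gripper_width: 0.0218
```

>>> step_arm --steps '[[[0,0.04,0],0],[[0,0.04,0],0],[[0,0.04,0],0],[[0,0.04,0],0],[[0,0.04,0],0]]'

```text
time_s: 20.8
tcp_pos: [0.5462, -0.2084, 0.112]
eef_rot: [101.2, 90.0, 164.7]
contact_force: [-0.4, 0.5, -0.6]
gripper_width: 0.0216
```

>>> step_arm --steps '[[[0.005,0.04,0],0],[[0,0.04,0],0],[[0,0.04,0],0],[[0,0.04,0],0],[[0,0.04,0],0],[[0,0.04,0],0]]'

```text
time_s: 21.3
tcp_pos: [0.542, -0.2063, 0.1121]
eef_rot: [115.9, 90.0, 179.4]
contact_force: [0.6, 0.1, 0.0]
gripper_width: 0.0213
```

>>> step_arm --steps '[[[0,0.04,0],0],[[0,0.04,0],0],[[0,0.04,0],0],[[0,0.04,0],0],[[0,0.03,0],0],[[0,0.02,0],0],[[0,0,0],0],[[0,0,0],0]]'

```text
time_s: 21.97
tcp_pos: [0.5383, -0.2045, 0.112]
eef_rot: [107.0, 90.0, 170.5]
contact_force: [-0.2, -0.2, 0.0]
gripper_width: 0.0217
```

```bash
python3 - <<'E'
from h import *
plan([.5369,-.2038,.1118],153.5)
s=capture("side"); cv2.imwrite("pics/s14raw.png",s)
crop(s,295,255,60,50,10,"pics/c14.png")
hsv=cv2.cvtColor(cv2.resize(s[262:310,300:360],None,fx=8,fy=8,interpolation=cv2.INTER_CUBIC),cv2.COLOR_BGR2HSV)
m=(hsv[...,1]>80)&(hsv[...,0]<14)
m=m.astype(np.uint8);m[:60,:260]=0 if False else m[:60,:260]
k=max(cv2.findContours(m,0,1)[0],key=cv2.contourArea)[:,0]
P=np.array([onz("side",(q+.5)/8-.5+[300,262],.042)[:2] for q in k.astype(float)])
print(cv2.minEnclosingCircle(P.astype(np.float32)), "bias approx (+2.5,+2.3)mm")
E
```

```text
t 21.97 tcp [ 0.5383 -0.2045  0.112 ] F [-0.22 -0.17  0.05] w 0.0217 j6 -25.1 yaw tool y 153.52
shift tool mm [0.2 1.5 0. ] units [0.01 0.08 0.  ]
turn about x (deg) for yaw: 0.02 alt -179.98
((0.5738300681114197, -0.14991402626037598), 0.022347629070281982) bias approx (+2.5,+2.3)mm
```

View pics/c14.png

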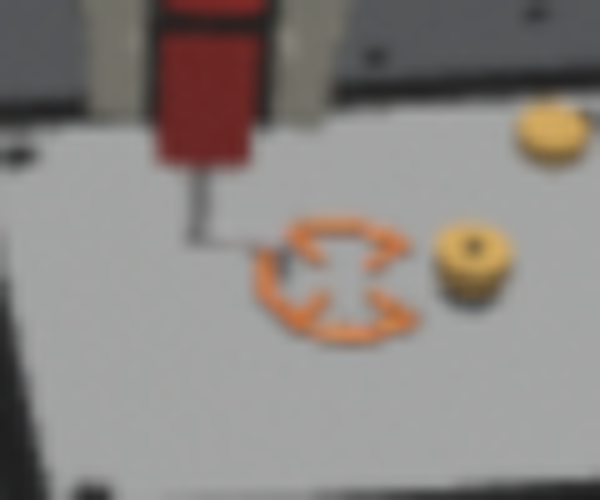

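```bash
python3 - <<'E'
from h import *
def ring(f):
    s=cv2.imread(f); y0=274
    hsv=cv2.cvtColor(cv2.resize(s[y0:300,300:360],None,fx=8,fy=8,interpolation=cv2.INTER_CUBIC),cv2.COLOR_BGR2HSV)
    m=((hsv[...,1]>80)&(hsv[...,0]<14)).astype(np.uint8)
    k=np.vstack([c[:,0] for c in cv2.findContours(m,0,1)[0] if cv2.contourArea(c)>300])
    P=np.array([onz("side",(q+.5)/8-.5+[300,y0],.042)[:2] for q in k.astype(float)])
    print(f,cv2.minEnclosingCircle(P.astype(np.float32)))
ring("pics/side0.png");ring("pics/s14raw.png")
E
```

```text
pics/side0.png ((0.5964466333389282, -0.22982224822044373), 0.022471068426966667)
pics/s14raw.png ((0.5716446042060852, -0.21670302748680115), 0.022837091237306595)
```

>>> step_arm --steps '[[[0,0.03,0],0],[[0,0.04,0],0],[[0,0.04,0],0],[[0,0.02,0],0],[[0,0,0],0],[[0,0,0],0],[[0,0,0],0]]'

```text
time_s: 22.6
tcp_pos: [0.5359, -0.2033, 0.112]
eef_rot: [106.4, 90.0, 169.9]
contact_force: [-0.2, 0.5, -0.4]
gripper_width: 0.0217
```

```bash
python3 - <<'E'
from h import *
plan([.5369,-.2038,.1118],153.5)
s=capture("side"); cv2.imwrite("pics/s15raw.png",s)
y0=274
hsv=cv2.cvtColor(cv2.resize(s[y0:300,300:360],None,fx=8,fy=8,interpolation=cv2.INTER_CUBIC),cv2.COLOR_BGR2HSV)
m=((hsv[...,1]>80)&(hsv[...,0]<14)).astype(np.uint8)
k=np.vstack([c[:,0] for c in cv2.findContours(m,0,1)[0] if cv2.contourArea(c)>300])
P=np.array([onz("side",(q+.5)/8-.5+[300,y0],.042)[:2] for q in k.astype(float)])
c,r=cv2.minEnclosingCircle(P.astype(np.float32));print(c,r,np.hypot(c[0]-.5964,c[1]+.2298))
E
```

```text
t 22.6 tcp [ 0.5359 -0.2033  0.112 ] F [-0.16  0.48 -0.38] w 0.0217 j6 -25.2 yaw tool y 153.52
shift tool mm [ 0.2 -1.1  0. ] units [ 0.01 -0.05  0.  ]
turn about x (deg) for yaw: 0.02 alt -179.98
(0.5693058967590332, -0.21576887369155884) 0.02288653887808323 0.030511685235588015
```

>>> step_arm --steps '[[[0,-0.05,0],0],[[0,-0.05,0],0],[[-0.05,0,0],0],[[-0.1,0,0],0],[[-0.2,0,0],0],[[-0.4,0,0],0],[[-0.8,0,0],0],[[-0.8,0,0],0],[[-0.8,0,0],0],[[-0.8,0,0],0],[[-0.6,0,0],0],[[-0.1,0,0],0],[[0,0,0],0],[[0,0,0],0]]'

```text
time_s: 23.82
tcp_pos: [0.5375, -0.2041, 0.2048]
eef_rot: [57.7, 90.0, 121.2]
contact_force: [0.6, 0.2, -0.6]
gripper_width: 0.022
```

```bash
python3 - <<'E'
from h import *
plan([.5513,.2131,.205],167.5)
s=capture("side"); cv2.imwrite("pics/s16raw.png",s)
crop(s,280,200,80,100,6,"pics/c16.png")
E
```

```text
t 23.82 tcp [ 0.5375 -0.2041  0.2048] F [ 0.58  0.18 -0.61] w 0.022 j6 -25.2 yaw tool y 153.52
shift tool mm [-1.000e-01  1.737e+02  3.796e+02] units [-0.    8.68 18.98]
turn about x (deg) for yaw: -13.98 alt 166.02
```

View pics/c16.png

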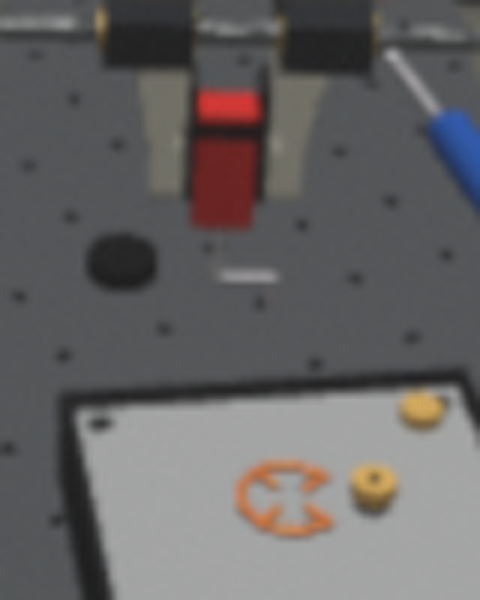

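Clip lies free on the deck. Travel back: 19 rows of about (0.457, 1.0).

>>> step_arm --steps '[[[0,0.23,0.5],0],[[0,0.4,0.9],0],[[0,0.457,1],0],[[0,0.457,1],0],[[0,0.457,1],0],[[0,0.457,1],0],[[0,0.457,1],0],[[0,0.457,1],0],[[0,0.457,1],0],[[0,0.457,1],0],[[0,0.457,1],0],[[0,0.457,1],0],[[0,0.457,1],0],[[0,0.457,1],0],[[0,0.457,1],0],[[0,0.457,1],0],[[0,0.457,1],0],[[0,0.457,1],0],[[0,0.41,0.9],0],[[0,0.33,0.68],0]]'

```text
time_s: 25.53
tcp_pos: [0.551, 0.2147, 0.2041]
eef_rot: [149.4, 89.9, -147.0]
contact_force: [-0.0, -0.2, 0.0]
gripper_width: 0.0218
```

>>> step_arm --steps '[[[0,0,0],-0.9],[[0,0,0],-0.9],[[0,0,0],-0.53],[[0,0,0],0],[[0,0,0],0],[[0,0,0],0]]'

```text
time_s: 26.03
tcp_pos: [0.5514, 0.2129, 0.2047]
eef_rot: [135.7, 90.0, -147.0]
contact_force: [0.5, 0.2, -0.7]
gripper_width: 0.0217
```

```bash
python3 - <<'E'
from h import *
plan([.5513,.2131,.15],167.5)
s=capture("side"); cv2.imwrite("pics/s17raw.png",s)
crop(s,225,130,60,90,6.5,"pics/c17.png")
U=cv2.resize(s[140:170,240:270],None,fx=8,fy=8,interpolation=cv2.INTER_CUBIC); h=cv2.cvtColor(U,cv2.COLOR_BGR2HSV)
r=((h[...,0]<8)|(h[...,0]>172))&(h[...,1]>130)&(h[...,2]>150)
ys,xs=np.nonzero(r); print((xs.mean()+.5)/8-.5+240,(ys.mean()+.5)/8-.5+140,"was 253.64 148.69 at tcp .5507 .2128 .2028")
E
```

```text
t 26.03 tcp [0.5514 0.2129 0.2047] F [ 0.5   0.23 -0.67] w 0.0217 j6 -52.7 yaw tool y 167.38
shift tool mm [54.7  0.1  0.2] units [2.74 0.01 0.01]
turn about x (deg) for yaw: -0.12 alt 179.88
253.8752593360996 147.98327282157678 was 253.64 148.69 at tcp .5507 .2128 .2028
```

View pics/c17.png

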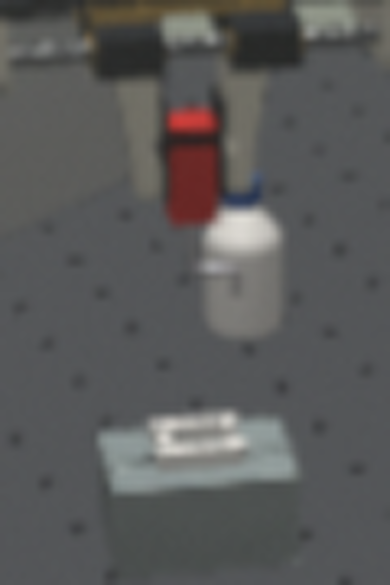

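>>> step_arm --steps '[[[0.4,0,0],0],[[0.8,0,0],0],[[0.8,0,0],0],[[0.7,0,0],0],[[0.5,0,0],0],[[0.3,0,0],0],[[0.2,0,0],0],[[0.1,0,0],0],[[0,0,0],0],[[0,0,0],0]]'

```text
time_s: 26.92
tcp_pos: [0.5519, 0.2131, 0.1296]
eef_rot: [-47.5, 90.0, 30.0]
contact_force: [0.6, 0.2, -1.2]
gripper_width: 0.0218
```

```bash
python3 - <<'E'
from h import *
plan([.5513,.2131,.0836],167.5)
E
```

```text
t 26.92 tcp [0.5519 0.2131 0.1296] F [ 0.61  0.17 -1.2 ] w 0.0218 j6 -52.5 yaw tool y 167.5
shift tool mm [46.   0.6 -0.2] units [ 2.3   0.03 -0.01]
turn about x (deg) for yaw: 0.0 alt -180.0
```

>>> step_arm --steps '[[[0.3,0.03,0],0],[[0.4,0,0],0],[[0.4,0,0],0],[[0.3,0,0],0],[[0.2,0,0],0],[[0.1,0,0],0],[[0,0,0],0],[[0,0,0],0]]'

```text
time_s: 27.58
tcp_pos: [0.5511, 0.2131, 0.095]
eef_rot: [-177.7, 90.0, -100.1]
contact_force: [-0.3, 0.0, -0.2]
gripper_width: 0.0217
```

```bash
python3 - <<'E'
from h import *
plan([.5513,.2131,.0836],167.5)
s=capture("side"); crop(s,225,150,60,70,8,"pics/c18.png")
E
```

```text
t 27.58 tcp [0.5511 0.2131 0.095 ] F [-0.28  0.04 -0.16] w 0.0217 j6 -52.6 yaw tool y 167.51
shift tool mm [11.4 -0.2  0. ] units [ 0.57 -0.01  0.  ]
turn about x (deg) for yaw: 0.01 alt -179.99
```

View pics/c18.png

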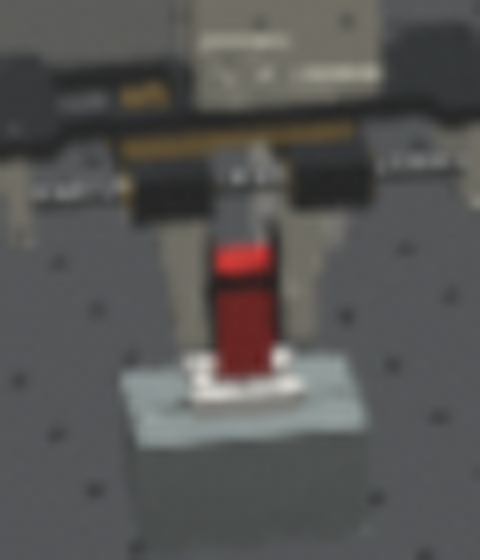

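Aligned above the pocket; go down in steps.

>>> step_arm --steps '[[[0.1,0,0],0],[[0.1,0,0],0],[[0.1,0,0],0],[[0,0,0],0]]'

```text
time_s: 27.97
tcp_pos: [0.5508, 0.2129, 0.0886]
eef_rot: [128.5, 90.0, -154.0]
contact_force: [-0.2, 0.2, -1.0]
gripper_width: 0.0219
```

>>> step_arm --steps '[[[0.1,0,0],0],[[0.07,0,0],0],[[0.05,0,0],0],[[0,0,0],0],[[0,0,0],0]]'

```text
time_s: 28.38
tcp_pos: [0.551, 0.2131, 0.0846]
eef_rot: [154.6, 90.0, -127.9]
contact_force: [-0.3, 0.6, -0.7]
gripper_width: 0.0217
```

>>> step_arm --steps '[[[0.02,0,0],0],[[0.02,0,0],0],[[0,0,0],0]]'

```text
time_s: 28.63
tcp_pos: [0.551, 0.2131, 0.0838]
eef_rot: [82.3, 90.0, 159.8]
contact_force: [-0.6, 0.9, 0.2]
gripper_width: 0.0218
```

>>> step_arm --steps '[[[0,0,0],0],[[0,0,0],0],[[0,0,0],0],[[0,0,0],0],[[0,0,0],0],[[0,0,0],0],[[0,0,0],0],[[0,0,0],0]]' --fingers 0.4

```text
time_s: 29.3
tcp_pos: [0.551, 0.2131, 0.0839]
eef_rot: [95.3, 90.0, 172.8]
contact_force: [0.3, 0.3, -0.3]
gripper_width: 0.0526
```

```bash
python3 - <<'E'
from h import *
plan([.5513,.2131,.22],167.5)
s=capture("side"); crop(s,225,150,60,70,8,"pics/c19.png")
E
```

```text
t 29.3 tcp [0.551  0.2131 0.0839] F [ 0.26  0.3  -0.26] w 0.0526 j6 -52.6 yaw tool y 167.5
shift tool mm [-1.361e+02 -3.000e-01  1.000e-01] units [-6.81 -0.01  0.  ]
turn about x (deg) for yaw: 0.0 alt -180.0
```

View pics/c19.png

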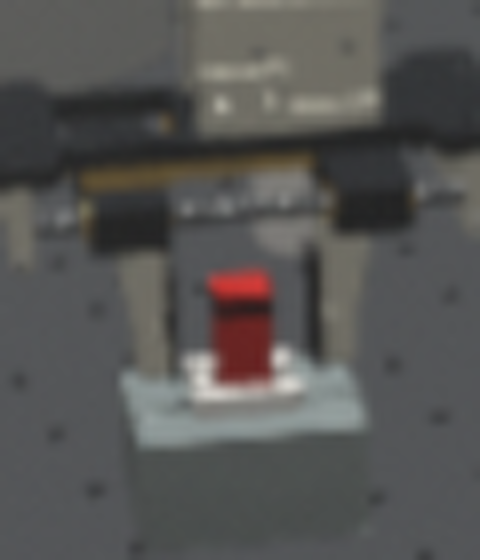

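Pick stands; fingers clear. Raise and move toward the robot's left so the top camera can see.

>>> step_arm --steps '[[[-0.3,0,0],0],[[-0.6,0,0],0],[[-0.8,0,0],0],[[-0.8,0,0],0],[[-0.8,0,0],0],[[-0.8,0,0],0],[[-0.8,0,0],0],[[-0.8,0,0],0],[[-0.8,0,0],0],[[0,0,0.8],0],[[0,0,1],0],[[0,0,1],0],[[0,0,1],0],[[0,0,1],0],[[0,0,1],0],[[0,0,1],0],[[0,0,1],0],[[0,0,0.8],0],[[0,0,0],0],[[0,0,0],0]]'

```text
time_s: 31.02
tcp_pos: [0.588, 0.3819, 0.2129]
eef_rot: [144.2, 89.9, -138.3]
contact_force: [0.7, -0.4, 0.3]
gripper_width: 0.0526
```

```bash
python3 - <<'E'
from h import *
plan([.5513,.2131,.22],167.5)
s=capture("side");t=capture("top")
cv2.imwrite("pics/s20raw.png",s);cv2.imwrite("pics/t20raw.png",t)
a=lambda im,x,y,w,h,W,H:cv2.resize(im[y:y+h,x:x+w],(W,H),interpolation=cv2.INTER_CUBIC)
cv2.imwrite("pics/c20.png",np.vstack([np.hstack([a(t,310,165,80,60,400,300),a(t,200,190,48,36,400,300)]),np.hstack([a(s,280,245,112,84,400,300),a(s,230,175,56,42,400,300)])]))
for n,im,z in(("top",t,.1),("side",s,.1)):
    x,y,w,h=(205,195,35,40) if n=="top" else (238,176,36,30)
    H=cv2.cvtColor(cv2.resize(im[y:y+h,x:x+w],None,fx=8,fy=8,interpolation=cv2.INTER_CUBIC),cv2.COLOR_BGR2HSV)
    r=((H[...,0]<8)|(H[...,0]>172))&(H[...,1]>130)&(H[...,2]>(170 if n=="top" else 150)); ys,xs=np.nonzero(r)
    p=[(xs.mean()+.5)/8-.5+x,(ys.mean()+.5)/8-.5+y]; print(n,p,onz(n,p,.1))
E
```

```text
t 31.02 tcp [0.588  0.3819 0.2129] F [ 0.67 -0.44  0.34] w 0.0526 j6 -61.3 yaw tool y 167.56
shift tool mm [  -6.9   -0.6 -172.8] units [-0.34 -0.03 -8.64]
turn about x (deg) for yaw: 0.06 alt -179.94
top [np.float64(219.62679824561403), np.float64(212.4219736842105)] [0.55115731 0.21282395 0.1       ]
side [np.float64(254.63731149858623), np.float64(185.05166116870876)] [0.55322724 0.2156842  0.1       ]
```

View pics/c20.png

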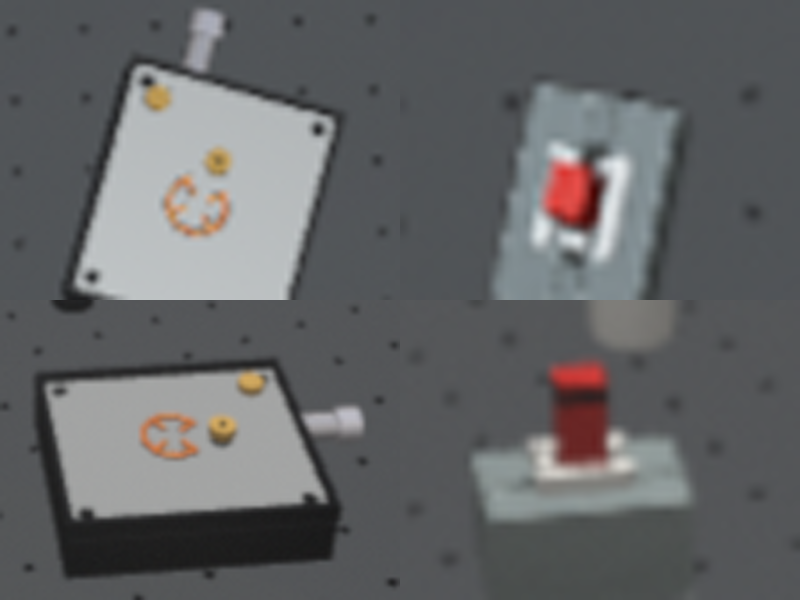

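```bash
python3 - <<'E'
from h import *
t=cv2.imread("pics/t20raw.png");x,y=338,190
H=cv2.cvtColor(cv2.resize(t[y:y+28,x:x+22],None,fx=8,fy=8,interpolation=cv2.INTER_CUBIC),cv2.COLOR_BGR2HSV)
m=((H[...,1]>45)&(H[...,0]<28)).astype(np.uint8)
for c in cv2.findContours(m,0,1)[0]:
    if cv2.contourArea(c)>500:
        P=np.array([onz("top",(q+.5)/8-.5+[x,y],.042)[:2] for q in c[:,0].astype(float)],np.float32); (cx,cy),r=cv2.minEnclosingCircle(P); print(cx,cy,r,np.hypot(cx-.596,cy+.2332))
a=cv2.imread("pics/top0.png"); d=cv2.absdiff(a,t).max(2); 
for n,(u,v) in dict(nut=(341,184),cap=(286,200),mount=(287,231),meter=(402,270),box=(156,279),driver=(280,144),fluid=(158,184),post=(405,179)).items(): print(n,int(d[v-10:v+10,u-10:u+10].max()))
print(close_job())
E
```

```text
0.5675687789916992 -0.2189469188451767 0.022612495347857475 0.03180384647222441
0.5975089073181152 -0.23445218801498413 0.009848912246525288 0.0019608100671742045
nut 96
cap 6
mount 9
meter 8
box 10
driver 9
fluid 169
post 8
the job is handed in; nothing more can be done
None
```

The clip is off the spindle and lying flat on the deck, and the pick is standing back in its pocket. However, two deck-force readings came close to the 8 N limit and may have passed it. I handed the job in at about 31 s.

**Last checks**
- **Clip:** it lies flat in both views, about 31.8 mm from the spindle's axis in the top view. The side view gave 30.5 mm before I lifted the pick. The ring fits a radius of 22.6 mm against the 22 mm expected.
- **Pick:** its handle top is within 0.1 px of its starting pixel in both views, so it stands home and upright. The gripper is open and well clear.
- **Peak pull on the clip:** about 10 N at the wrist, against the 20 N limit.

**Possible failures**
- **First touch:** a reference touch on the deck beside the clip read 7.3 N. With the pick's weight of about 0.9 N added back, that is about 8 N. I sent several lowering moves together there before reading the force.
- **Clip jumping free:** just after this, a reading showed 5.7 to 7.6 N before I eased off, so roughly 6.5 to 8.5 N on the deck.
- **Uncertainty:** force readings carry about 0.5 to 1 N of noise, so I can't rule out that the 8 N limit was briefly passed.

**Bystanders**
- **Six of the eight:** the lens cap, lens mount, meter, sample box, driver and post show no change in the top view.
- **Nut and fluid bottle:** my picture comparison flagged changes around both. The likely causes are the clip's old position overlapping the nut's check area, and the parked gripper near the bottle. In the cropped views the nut looks in place and the visible part of the bottle unchanged, but I did not measure either again.

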